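# Reload the X-ray analyser's sprung sample tray and open its helium

## Task

Press the analyser's release pedal right down to its stop so that the sample tray springs up, stand the finished, black-capped holders in the white out-tray and every coloured holder waiting on the bench in a nest of its own, then push the tray down by its knob, holding it there until the latch catches and keeps it down. With the tray latched, crank the helium valve open (anticlockwise) until you feel its stop, then back it off a quarter turn. Leave everything else on the bench where it is.

Things in the scene. Friction and masses are not known exactly. Their poses are not given: they have to be found in the camera images.
- sample_a_mid (a point): sample holder with red bands, standing on the bench (may be absent): a steel cup 56 mm in diameter and 32 mm high, with a round aluminium grip stem 34 mm in diameter rising from it to the full height of 76 mm (cap red). Mass about 0.13 kg. The point is on the axis, half-way up (38 mm above the underside); z is up along the axis. Take it by the stem
- sample_b_mid (a point): sample holder with yellow bands, standing on the bench (may be absent): a steel cup 56 mm in diameter and 32 mm high, with a round aluminium grip stem 34 mm in diameter rising from it to the full height of 76 mm (cap yellow). Mass about 0.13 kg. The point is on the axis, half-way up (38 mm above the underside); z is up along the axis. Take it by the stem
- sample_c_mid (a point): sample holder with blue bands, standing on the bench (may be absent): a steel cup 56 mm in diameter and 32 mm high, with a round aluminium grip stem 34 mm in diameter rising from it to the full height of 76 mm (cap blue). Mass about 0.13 kg. The point is on the axis, half-way up (38 mm above the underside); z is up along the axis. Take it by the stem
- finished_a_mid (a point): finished sample holder, of the same make and size but with a black cap and black band, standing at the start in the near left nest (nest0) (may be absent). The point is on the axis, half-way up (38 mm above the underside); z is up along the axis. Take it by the stem
- finished_b_mid (a point): finished sample holder, of the same make and size but with a black cap and black band, standing at the start in the far right nest (nest3) (may be absent). The point is on the axis, half-way up (38 mm above the underside); z is up along the axis. Take it by the stem
- out_tray (a point): white shallow tray for finished holders, fixed on the bench, 90 x 175 mm outside, walls 5 mm thick and 16 mm high, floor 5 mm thick; room for two holders side by side along its length. The point is the centre of its inner floor; x runs across it, y along it, z up
- nest0 (a point): near left nest of the aluminium sample tray (as seen from the robot): a round recess 66 mm in diameter, 10 mm deep, with a 3 mm chamfer. The point is the centre of its floor and moves with the tray; a seated holder has its mid point 38 mm above it. Neighbouring nests are 86 mm apart. Axes are those of the analyser: x from its front to its back, z up
- nest1 (a point): near right nest of the aluminium sample tray (as seen from the robot): a round recess 66 mm in diameter, 10 mm deep, with a 3 mm chamfer. The point is the centre of its floor and moves with the tray; a seated holder has its mid point 38 mm above it. Neighbouring nests are 86 mm apart. Axes are those of the analyser: x from its front to its back, z up
- nest2 (a point): far left nest of the aluminium sample tray (as seen from the robot): a round recess 66 mm in diameter, 10 mm deep, with a 3 mm chamfer. The point is the centre of its floor and moves with the tray; a seated holder has its mid point 38 mm above it. Neighbouring nests are 86 mm apart. Axes are those of the analyser: x from its front to its back, z up
- nest3 (a point): far right nest of the aluminium sample tray (as seen from the robot): a round recess 66 mm in diameter, 10 mm deep, with a 3 mm chamfer. The point is the centre of its floor and moves with the tray; a seated holder has its mid point 38 mm above it. Neighbouring nests are 86 mm apart. Axes are those of the analyser: x from its front to its back, z up
- tray (a joint): height of the sprung sample tray (195 x 195 mm) in the well in the analyser's deck, m: 0 = held down by the latch, 0.024 = fully up on its springs, -0.004 = pressed to its bottom stop. The latch hook can only swing in over the tray's front tongue when the tray is pressed to about -0.001 or below, and is damped: it needs about half a second. Pressing down takes 8 to 16 N, depending on the load. At the start the tray is latched down
- tray_knob (a point): centre of the top of the black press knob (38 mm in diameter) in the middle of the tray, 65 mm above the nest floors and 55 mm above the tray's top; it moves with the tray. Holders in the nests stand 11 mm higher than the knob, their stems 44 mm clear of its axis. Press straight down on it
- pedal (a joint): hinged spring release pedal at the front of the analyser, rad: 0 = up and the hook fully home, 0.35 = pressed down to its stop (needs up to about 13 N at the pad; the pad point then sinks 27 mm). It springs back by itself. While the tray is up the hook leans on the tray's tongue and the pedal rests at about 0.12; once the hook has caught it reads about 0
- pedal_pad (a point): pressing point on the top of the ribbed black pad of the release pedal (70 mm wide, 88 mm long, sloping up towards the robot), 78 mm in front of its hinge; it moves with the pedal. x points from the analyser's front to its back. The analyser's cream deck is 110 mm above the bench and 320 mm wide; the hood behind the tray reaches 175 mm
- valve (a joint): turn of the blue handwheel of the helium stop valve, rad: grows anticlockwise seen from above, which opens it. 0 = shut; the fully open stop is at about 14.5. It stays where it is left (friction about 0.1 N m)
- wheel_centre (a point): centre of the handwheel (on its vertical axis, at the height of the rim, 132 mm above the bench). Rim 110 mm in diameter to its centre line, 15 mm thick
- crank_handle (a point): upright red crank handle on the rim of the handwheel, free to spin about its own vertical axis, 55 mm from the wheel's axis; 22 to 24 mm in diameter, standing from 8 to 73 mm above the wheel centre's height. The point is on its axis, half-way up (40 mm above the wheel centre)
- wash_bottle: white plastic wash bottle with a red cap and blue label, 68 mm across, 190 mm tall; stays where it is. Origin at the centre of its underside
- binder_jar: amber glass jar with a white lid, 72 mm across, 100 mm tall; stays where it is. Origin at the centre of its underside
- mortar: white porcelain mortar bowl, 104 mm across, 55 mm tall; stays where it is. Origin at the centre of its underside
- mouse: black computer mouse, 100 x 58 x 31 mm; stays where it is. Origin at the centre of its underside
- brush: dusting brush lying on the bench, 170 mm long; stays where it is. Origin at the centre of its underside
Not all that is in view belongs to the job. Of the things shaped like the part that bears out_tray, the white one is meant.

How it is judged:
By the outcome, as a careful person would: the job done as asked, in the order asked, and still so for the second after the job is handed in, with the robot touching nothing.
Of sample_a, sample_b, sample_c only 2 to 3 are there at a start; the rules pass over those that are not, and their reading is None.
Of finished_a, finished_b only 1 to 2 are there at a start; the rules pass over those that are not, and their reading is None.
At some moment in a run one of sample_a, sample_b, sample_c, finished_a, finished_b may be knocked a few centimetres aside while the robot is not near it.
It also fails if it takes over 210 s, if anything falls off the work surface, if the arm or the gripper's body presses on something with over 40 N, if the wrist force passes 120 N, or if a joint passes its speed limit or range.

## Robot

A 6-joint arm with a two-finger parallel gripper is mounted at the origin on the work surface. World frame = base frame: x ahead of the robot, y to its left, z up, the work surface at z = 0. Lengths are in m, angles in rad, forces in N, time in s.
With the tool pointing down it reaches from about 0.375 to 0.9 m from the base axis. Payload 3.1 kg.
Tool frame: the origin (TCP) lies at the centre of the arm's flange, where the gripper is bolted on; the fingertips stand 182 mm ahead of it and the grasp point (between the pads) lies 164 mm ahead of it; z points along the fingers, y is the line along which they close (so a half turn about z gives the same grasp; the last joint's range is limited). The gripper opens to 87 mm and grips with 3 to 60 N. Pads are 19 mm wide; open, the fingers measure 117 mm over their backs; the gripper's body (75 mm by 190 mm) begins 51 mm behind the grasp point.
Start: joints at [-1.498, 0.527, 1.433, -0, 1.181, -0.178], TCP at [0.155, -0.605, 0.405] pointing down, gripper open.
Joint ranges: [-3.08, 3.08], [-0.75, 2.2], [0.22, 2.44], [-1.43, 4.57], [0, 2.65], [-2.85, 2.85]. Speed limits (rad/s): [2.79, 2.79, 3.14, 3.14, 3.14, 3.14].

## Interface

Orientations are given as a unit quaternion [x, y, z, w].
In Python, from rig import * gives the robot as it stands.
- The arm moves only by the tool move_arm, never from a script. Its argument "commands" is a list that holds one entry, the list of rows, each a list of 6 numbers: the shift along the tool's x, y, z in units of 40 mm (1.0 is 40 mm), then the turn, a rotation vector about the tool's x, y, z in rad. A call has 1 to 12 rows; each row is the pose to reach, as a shift and turn from the pose commanded when the call began, along the tool's axes at that moment; what a row does not reach only later rows make up. A row lasts 1/8 s, in which the tool goes at most 62.5 mm and 10.7 degrees, less where a joint would pass 70% of its speed; a pose out of reach is approached as far as the arm can. A call with a gripper value outside its range is refused whole. "claw" is the closure, from -1 (fully open) to 1 (shut), so that 0 is half open, set as the call begins (left out, the last holds). The fingers move at their own pace and stop on an object; "squeeze" is the grip in N (left out, the last holds). Time passes only in rows, so rows that repeat a pose let the fingers close. It gives the time, the measured TCP pose, the force, the opening and the grip force at its end, in the units of the state.
- get_obs(): the state, without advancing time (a new reading comes with each control period).
- camera(name): name is "side" or "top"; returns a dict with "pixels" (400x640x3 uint8, blue, green, red), "range_z" (400x640 float32, m along the optical axis (not along the pixel's ray), 0 where there is no reading), "camera_matrix" (3x3 intrinsics, pixels), "extrinsics" (4x4, takes a point from world to camera coordinates). Camera axes: x right, y up, looking along -z (the intrinsics and any distortion apply to the point x, -y, -z); pixel columns grow to the right and rows downward; lengths in m; the calibration is good to about 2 mm. A picture is of the moment at which its call begins.
- hand_in(): hands the job in; it is judged then, once.
The state is a dict: "time": time; "q": joint angles; "joint_velocities": joint speeds; "joint_torque": joint torques, N m; "position": TCP position; "tool_rot": TCP orientation; "ft_force": force on the tool from outside, world axes, zero at the start; "moment": the same for the moment, N m; "grip_width": finger opening in m; "grip_force": force on a finger pad.
Only numpy, scipy, OpenCV 4.12 (cv2) and the standard library are available. Lean on these libraries where they do the work, as an engineer would, in place of code of your own. Each camera call takes 0.05 s, during which the arm holds its last target. There are 200 camera calls.

## Working session

There is one attempt and no reset: what is moved stays moved. The work goes in short steps, Python scripts to look and compute and a tool call to move; the robot and the scene stay as the last step left them, time stands still between calls to the robot, and variables do not carry over. Pictures are saved under pics/ and viewed, at most 14 in all, crops included, and the job is handed in when it is done.

Besides the shell and the picture viewer there is one more tool, called in YAML: its name, and indented under it one key for each argument. move_arm: Moves the arm, as the interface text tells. Its arguments: {"type":"object","properties":{"commands":{"type":"array","items":{"type":"array","items":{"type":"array","items":{"type":"number"}}}},"claw":{"type":"number"},"squeeze":{"type":"number"}},"required":["commands"]}

```bash
ls; mkdir -p pics; cat > h.py <<'E'
from rig import *
import numpy as np, cv2
from scipy.spatial.transform import Rotation as R
def cap(n):
    c=camera(n); K=np.array(c['camera_matrix']);E=np.array(c['extrinsics']);z=np.array(c['range_z'])
    v,u=np.mgrid[0:400,0:640]
    p=np.stack([(u-K[0,2])/K[0,0]*z,-(v-K[1,2])/K[1,1]*z,-z],-1)
    W=(p-E[:3,3])@E[:3,:3]
    W[z==0]=np.nan
    return c,W
E
python3 - <<'E'
from h import *
for n in('top','side'):
    c,W=cap(n); cv2.imwrite(f'pics/{n}0.png',c['pixels']); np.save(n+'0.npy',W)
    print(c['camera_matrix'],c['extrinsics'],c.keys())
print(get_obs())
E
```

```text
pics
[[426.64782956   0.         325.49267728]
 [  0.         426.64782956 200.72428837]
 [  0.           0.           1.        ]] [[ 0.01495237 -0.99988055 -0.00391197 -0.0351176 ]
 [ 0.98830299  0.01418516  0.15184197 -0.52949563]
 [-0.15176835 -0.0061366   0.98839704 -1.61380487]
 [ 0.          0.          0.          1.        ]] dict_keys(['pixels', 'range_z', 'camera_matrix', 'extrinsics'])
[[471.80178297   0.         319.36717278]
 [  0.         471.80178297 205.47375593]
 [  0.           0.           1.        ]] [[-0.97429501 -0.22522662  0.00471125  0.49247173]
 [ 0.11540992 -0.48106648  0.86905442 -0.20822799]
 [-0.19346777  0.84725912  0.49469406 -1.46328085]
 [ 0.          0.          0.          1.        ]] dict_keys(['pixels', 'range_z', 'camera_matrix', 'extrinsics'])
{'time': 0.1, 'q': array([-1.49849586e+00,  5.28346838e-01,  1.43376708e+00,  1.27150777e-05,
        1.18141752e+00, -1.78479986e-01]), 'joint_velocities': array([ 1.62347040e-03, -3.00355114e-03, -4.17721084e-03,  8.43137931e-05,
       -1.27033271e-04,  9.80882168e-04]), 'joint_torque': array([-4.08207907e-04, -4.40986526e+01, -1.77150536e+01,  6.34172140e-02,
        5.33880503e-02, -4.49851484e-05]), 'position': array([ 0.15511926, -0.60512284,  0.40388761]), 'tool_rot': array([ 9.92148776e-01,  1.25059448e-01,  5.73115744e-05, -9.67713089e-04]), 'ft_force': array([ 0.51648881, -0.0176504 , -0.01897526]), 'moment': array([ 0.00230963,  0.01709299, -0.02112185]), 'grip_force': 0.0, 'grip_width': 0.08682874076896825}
```

View pics/top0.png

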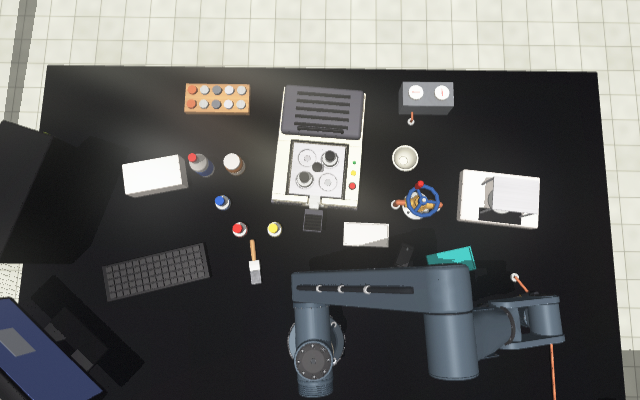

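View pics/side0.png

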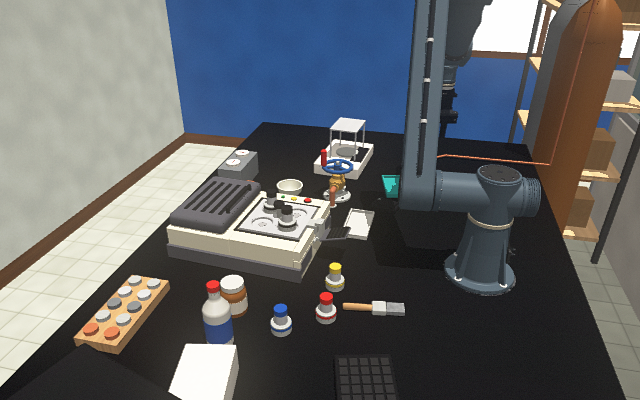

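The top view shows blue (222,202), red (239,229) and yellow (274,229) holders, and black-capped holders in nest0 (305,179) and nest3 (330,157). The knob is at (317,167), the pedal at (313,220), the white tray at (366,234), and the wheel at (422,201) with its red handle at (420,184).

```bash
python3 - <<'E'
from h import *
im=cv2.imread('pics/top0.png')
cv2.imwrite('pics/c0.png',cv2.resize(im[130:270,205:455],None,fx=3.2,fy=3.2,interpolation=cv2.INTER_CUBIC))
W=np.load('top0.npy')
pts=dict(blue=(222,202),red=(239,229),yel=(274,229),fa=(305,179),fb=(330,157),knob=(317,167),n1=(328,182),n2=(307,157),pad=(313,224),tray=(360,232),crank=(420,184),deckL=(283,150),deckR=(358,195))
for k,(u,v) in pts.items(): print(k,np.round(W[v,u],3))
# clusters by height
def cl(u0,u1,v0,v1,z0,z1):
    P=W[v0:v1,u0:u1].reshape(-1,3);P=P[(P[:,2]>z0)&(P[:,2]<z1)];return len(P),P.mean(0).round(4),((P.max(0)+P.min(0))/2).round(4),np.ptp(P,axis=0).round(3)
print('blue',cl(212,232,190,212,.07,.085));print('red',cl(229,249,218,240,.07,.085));print('yel',cl(264,284,218,240,.07,.085))
for k,(u,v) in dict(fa=(305,179),fb=(330,157)).items(): print(k,cl(u-11,u+11,v-11,v+11,.155,.19))
print('knob',cl(310,325,160,175,.145,.162))
print('crank',cl(412,428,176,192,.19,.22))
print('wheel',cl(395,450,175,225,.12,.15))
print('otray rim',cl(335,400,215,255,.012,.022)); print('otray fl',cl(335,400,215,255,.003,.008))
E
```

```text
blue [0.514 0.364 0.079]
red [0.412 0.296 0.076]
yel [0.414 0.164 0.075]
fa [0.585 0.046 0.185]
fb [ 0.668 -0.042  0.181]
knob [0.633 0.004 0.168]
n1 [ 0.591 -0.036  0.105]
n2 [0.685 0.045 0.109]
pad [0.433 0.017 0.098]
tray [ 0.414 -0.164  0.003]
crank [ 0.569 -0.359  0.203]
deckL [0.71  0.135 0.115]
deckR [ 0.561 -0.156 -0.002]
blue (68, array([0.5216, 0.3762, 0.0764]), array([0.5218, 0.3753, 0.0775]), array([0.032, 0.035, 0.014]))
red (66, array([0.4165, 0.304 , 0.0764]), array([0.416 , 0.3035, 0.0769]), array([0.031, 0.031, 0.013]))
yel (64, array([0.4196, 0.1696, 0.0762]), array([0.4199, 0.17  , 0.077 ]), array([0.034, 0.034, 0.013]))
fa (93, array([0.5993, 0.0476, 0.1786]), array([0.6054, 0.0397, 0.1734]), array([0.049, 0.056, 0.033]))
fb (102, array([ 0.6697, -0.035 ,  0.1776]), array([ 0.6637, -0.0296,  0.1721]), array([0.061, 0.054, 0.033]))
knob (5, array([0.6225, 0.011 , 0.16  ]), array([0.6237, 0.0099, 0.1594]), array([0.007, 0.018, 0.005]))
crank (36, array([ 0.5726, -0.3595,  0.2028]), array([ 0.573 , -0.3603,  0.2013]), array([0.022, 0.021, 0.016]))
wheel (499, array([ 0.5194, -0.3826,  0.1378]), array([ 0.5233, -0.3824,  0.1381]), array([0.12 , 0.122, 0.024]))
otray rim (197, array([ 0.3995, -0.196 ,  0.016 ]), array([ 0.3999, -0.1901,  0.017 ]), array([0.141, 0.249, 0.01 ]))
otray fl (715, array([ 0.4053, -0.1888,  0.0053]), array([ 0.4045, -0.1918,  0.0055]), array([0.156, 0.251, 0.005]))
```

View pics/c0.png

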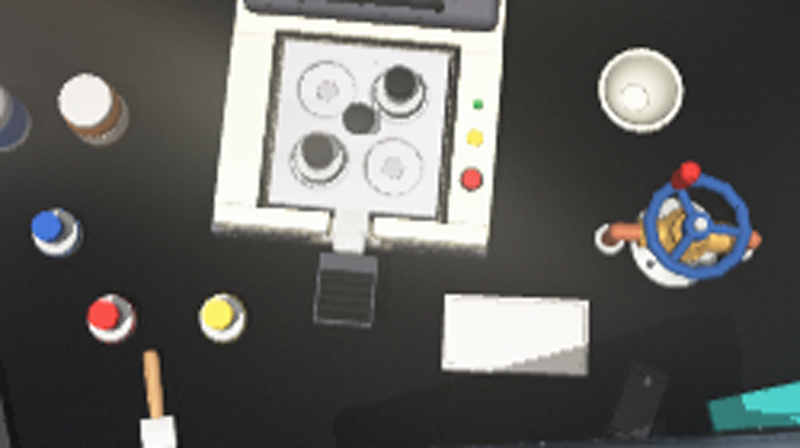

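```bash
python3 - <<'E'
from h import *
W=np.load('top0.npy')
def cl(n,u0,u1,v0,v1,z0,z1):
    P=W[v0:v1,u0:u1].reshape(-1,3);P=P[(P[:,2]>z0)&(P[:,2]<z1)];print(n,len(P),np.median(P,0).round(4),P.mean(0).round(4),((P.max(0)+P.min(0))/2).round(4),np.ptp(P,axis=0).round(3))
    return P
cl('fa',295,315,168,190,.175,.19);cl('fb',320,342,146,168,.175,.19)
cl('knob',311,323,160,174,.163,.175)
cl('traytop',290,345,143,195,.108,.125)
cl('deckL',275,285,155,200,.1,.125);cl('deckR',350,360,155,200,.1,.125)
cl('crank',412,428,174,190,.198,.212)
P=cl('pad',300,325,212,235,.03,.12)
# pad plane: z vs x
for u in (306,313,319): print(u,[tuple(W[v,u].round(3)) for v in range(207,236,3)])
im=cv2.imread('pics/top0.png').astype(int)
def ray(n,u,v,z):
    import json
    K=np.array([[426.64782956,0,325.49267728],[0,426.64782956,200.72428837],[0,0,1]])
    E=np.array([[0.01495237,-0.99988055,-0.00391197,-0.0351176],[0.98830299,0.01418516,0.15184197,-0.52949563],[-0.15176835,-0.0061366,0.98839704,-1.61380487]])
    d=np.array([(u-K[0,2])/K[0,0],-(v-K[1,2])/K[1,1],-1])@E[:,:3]; o=-E[:,3]@E[:,:3]
    p=o+d*(z-o[2])/d[2]; print(n,p.round(4)); return p
s=lambda x,y:(205+(x+.5)/3.2-.5,130+(y+.5)/3.2-.5)
for n,x,y,z in [('fa',319,146,.181),('fb',401,81,.181),('knob',359,118,.17),('n1',393,166,.105),('n2',326,89,.105),('crank',689,172,.205),('hub',700,224,.135),('blue',46,225,.076),('red',104,313,.076),('yel',219,314,.076),('TL',443,295,.016),('TR',589,300,.016),('BL',443,371,.016),('BR',588,376,.016),('padTL',322,254,.06),('padBR',374,324,.09)]: ray(n,*s(x,y),z)
# wheel rim circle fit from blue pixels
b=im[...,0]-im[...,2]; m=(b>50); m[:175]=0;m[225:]=0;m[:,:398]=0;m[:,450:]=0
v,u=np.nonzero(m); (c,ax,a)=cv2.fitEllipse(cv2.convexHull(np.stack([u,v],1).astype(np.float32))); print(c,ax); ray('wheel',*c,.135)
# white tray
m=(im.min(2)>120).astype(np.uint8); m[:215]=0;m[255:]=0;m[:,:335]=0;m[:,:335]=0;m[:,400:]=0
v,u=np.nonzero(m);r=cv2.minAreaRect(np.stack([u,v],1).astype(np.float32));print(r);ray('otray',*r[0],.014)
E
```

```text
fa 74 [0.5966 0.0533 0.1814] [0.5975 0.0519 0.1816] [0.5989 0.0517 0.183 ] [0.033 0.032 0.014]
fb 73 [ 0.677  -0.0417  0.1813] [ 0.6767 -0.0401  0.1814] [ 0.6768 -0.0401  0.1819] [0.035 0.033 0.013]
knob 69 [0.6368 0.0046 0.1692] [0.6368 0.0056 0.1693] [0.6369 0.0064 0.1692] [0.032 0.033 0.011]
traytop 1777 [0.6382 0.0075 0.1146] [0.6407 0.0069 0.1146] [0.6418 0.0069 0.1165] [0.2   0.206 0.017]
deckL 438 [0.6057 0.1455 0.1099] [0.6058 0.1456 0.11  ] [0.6081 0.1455 0.1113] [0.17  0.039 0.021]
deckR 422 [ 0.6149 -0.1332  0.1106] [ 0.614  -0.134   0.1107] [ 0.6116 -0.1349  0.1123] [0.17  0.035 0.024]
crank 31 [ 0.5731 -0.3592  0.2042] [ 0.5731 -0.3597  0.204 ] [ 0.573  -0.3596  0.2037] [0.022 0.02  0.011]
pad 362 [0.4445 0.0184 0.0943] [0.4442 0.0192 0.0939] [0.444  0.0198 0.0944] [0.074 0.071 0.039]
306 [(np.float64(0.509), np.float64(0.049), np.float64(0.007)), (np.float64(0.487), np.float64(0.045), np.float64(0.082)), (np.float64(0.476), np.float64(0.045), np.float64(0.084)), (np.float64(0.464), np.float64(0.044), np.float64(0.089)), (np.float64(0.452), np.float64(0.044), np.float64(
[... 1489 characters left out ...]
)]
fa [0.5993 0.0488 0.181 ]
fb [ 0.6754 -0.0419  0.181 ]
knob [0.6346 0.005  0.17  ]
n1 [ 0.5929 -0.0341  0.105 ]
n2 [0.6846 0.0465 0.105 ]
crank [ 0.5708 -0.3586  0.205 ]
hub [ 0.5245 -0.3853  0.135 ]
blue [0.5216 0.3767 0.076 ]
red [0.418 0.303 0.076]
yel [0.4188 0.1678 0.076 ]
TL [ 0.4513 -0.0972  0.016 ]
TR [ 0.4477 -0.2751  0.016 ]
BL [ 0.3589 -0.098   0.016 ]
BR [ 0.3555 -0.2732  0.016 ]
padTL [0.4937 0.0492 0.06  ]
padBR [ 0.4086 -0.0146  0.09  ]
(422.57861328125, 200.3067626953125) (32.17631912231445, 33.49522018432617)
wheel [ 0.522  -0.3822  0.135 ]
((365.6117248535156, 233.9253692626953), (45.071746826171875, 23.48853302001953), 1.7899105548858643)
otray [ 0.4055 -0.1853  0.014 ]
```

Yaw of the analyser is about -4.1°, and its centre is (0.637, 0.0056). All heights agree with what was given. Next is the pedal.

```bash
cat >> h.py <<'E'
def plan(*pts, off=.164):
    """pts: (x,y,z of grasp point, yaw deg of tool x); prints shift/turn for each from now"""
    o=get_obs(); r=R.from_quat(o['tool_rot']); p=o['position']
    print('t',round(o['time'],2),'p',p.round(4),'F',np.round(o['ft_force'],1),'w',round(o['grip_width'],4),'gf',round(o['grip_force'],1),'q',np.round(o['q'],2))
    for x,y,z,w in pts:
        T=R.from_euler('z',w,degrees=True)*R.from_euler('x',180,degrees=True)
        s=r.inv().apply(np.array([x,y,z+off])-p)/.04; t=(r.inv()*T).as_rotvec()
        print([float(a) for a in s.round(2)]+[float(a) for a in t.round(3)], 'dist mm',round(np.linalg.norm(s)*40))
E
python3 - <<'E'
from h import *
Y=-4.1
plan((.155,-.605,.29,Y),(.444,.0195,.29,Y),(.444,.0195,.145,Y))
E
```

```text
t 0.1 p [ 0.1551 -0.6051  0.4039] F [ 0.5 -0.  -0. ] w 0.0868 gf 0.0 q [-1.5   0.53  1.43  0.    1.18 -0.18]
[-0.0, -0.01, -1.25, -0.002, -0.0, 0.322] dist mm 50
[10.87, -13.34, -1.22, -0.002, -0.0, 0.322] dist mm 690
[10.87, -13.33, 2.4, -0.002, -0.0, 0.322] dist mm 695
```

move_arm:
  commands:
    - [[0,0,-1.2,0,0,0.1],[1,-1.2,-1.2,0,0,0.2],[2,-2.5,-1.2,0,0,0.32],[3,-3.7,-1.2,0,0,0.32],[4.1,-5,-1.2,0,0,0.32],[5.1,-6.2,-1.2,0,0,0.32],[6.1,-7.5,-1.2,0,0,0.32],[7.1,-8.7,-1.2,0,0,0.32],[8.1,-10,-1.2,0,0,0.32],[9.1,-11.2,-1.2,0,0,0.32],[10.1,-12.4,-1.2,0,0,0.32],[10.87,-13.34,-1.2,0,0,0.32]]
  claw: 1
  squeeze: 20

```text
time: 1.6
position: [0.444, 0.0206, 0.4527]
tool_rot: [0.999, -0.035, 0.0, 0.0]
ft_force: [0.8, -0.5, -0.2]
grip_width: 0.0004
grip_force: 0.0
```

```bash
python3 - <<'E'
from h import *
Y=-4.1
print('fingertip heights'); plan((.444,.0195,.1,Y),(.444,.0195,.072,Y),off=.182)
E
```

```text
fingertip heights
t 1.6 p [0.444  0.0206 0.4527] F [ 0.8 -0.5 -0.2] w 0.0004 gf 0.0 q [-0.21  0.22  1.8  -0.    1.12  1.43]
[0.0, 0.03, 4.27, 0.0, -0.0, 0.003] dist mm 171
[0.0, 0.03, 4.97, 0.0, -0.0, 0.003] dist mm 199
```

move_arm:
  commands:
    - [[0,0.03,1.2,0,0,0],[0,0.03,2.4,0,0,0],[0,0.03,3.6,0,0,0],[0,0.03,4.2,0,0,0],[0,0.03,4.4,0,0,0],[0,0.03,4.55,0,0,0],[0,0.03,4.7,0,0,0],[0,0.03,4.8,0,0,0],[0,0.03,4.9,0,0,0],[0,0.03,4.9,0,0,0]]

```text
time: 2.85
position: [0.4417, 0.0177, 0.2574]
tool_rot: [0.999, -0.034, -0.003, -0.0]
ft_force: [-4.1, -0.2, 7.0]
grip_width: 0.0002
grip_force: 3.2
```

move_arm:
  commands:
    - [[0,0,0.1,0,0,0],[0,0,0.2,0,0,0],[0,0,0.25,0,0,0],[0,0,0.25,0,0,0]]

```text
time: 3.35
position: [0.4412, 0.0178, 0.2489]
tool_rot: [0.999, -0.034, -0.003, -0.0]
ft_force: [-7.9, 0.7, 23.1]
grip_width: 0.0003
grip_force: 11.4
```

move_arm:
  commands:
    - [[0,0,0.1,0,0,0],[0,0,0.1,0,0,0],[0,0,0.1,0,0,0],[0,0,0.1,0,0,0]]

```text
time: 3.85
position: [0.4409, 0.0179, 0.248]
tool_rot: [0.999, -0.034, -0.001, 0.0]
ft_force: [-12.7, 0.5, 57.0]
grip_width: 0.0007
grip_force: 28.8
```

```bash
python3 - <<'E'
from h import *
c,W=cap('top')
for u0,u1,v0,v1 in((295,315,165,190),(320,342,144,168)):
    P=W[v0:v1,u0:u1].reshape(-1,3);P=P[P[:,2]>.16];print(len(P),np.nanpercentile(P[:,2],[20,50,80]).round(3))
print(get_obs()['position'])
E
```

```text
155 [0.163 0.199 0.206]
156 [0.163 0.2   0.206]
[0.4408465  0.0179372  0.24799702]
```

The stop was reached (57 N, no further sinking) and the tray is up. Now I lift and re-measure everything.

move_arm:
  commands:
    - [[0,0,-0.5,0,0,0],[0,0,-2,0,0,0],[0,0,-3.5,0,0,0],[0,0,-5.2,0,0,0],[0,0,-5.2,0,0,0]]
  claw: -0.6

```text
time: 4.53
position: [0.4443, 0.0173, 0.4561]
tool_rot: [0.999, -0.035, 0.006, 0.001]
ft_force: [0.6, -0.6, 0.0]
grip_width: 0.0423
grip_force: 0.0
```

```bash
cat >> h.py <<'E'
def caps():
    """cap tops: coloured ones anywhere, black ones on/near the tray, by colour & height"""
    c,W=cap('top'); im=c['pixels']; hsv=cv2.cvtColor(im,cv2.COLOR_BGR2HSV).astype(int)
    h,s,v=hsv[...,0],hsv[...,1],hsv[...,2]; z=W[...,2]
    out={}
    for n,m in dict(red=((h<8)|(h>172))&(s>140),yel=(h>20)&(h<35)&(s>110),blu=(h>105)&(h<125)&(s>130)).items():
        for a,b in((.069,.086),(.16,.22)):
            m2=(m&(v>70)&(z>a)&(z<b)&(W[...,0]>.3)&(W[...,0]<.76)&(W[...,1]<.42)).astype(np.uint8)
            k,l,st,_=cv2.connectedComponentsWithStats(m2)
            for i in range(1,k):
                if st[i,4]>25:
                    P=W[l==i]; print(n,st[i,4],P.mean(0).round(4),((P.max(0)+P.min(0))/2).round(4),np.ptp(P,0).round(3))
    m2=((v<110)&(s<110)&(z>.172)&(z<.215)&(W[...,0]>.54)&(W[...,0]<.74)&(abs(W[...,1])<.12)).astype(np.uint8)
    k,l,st,_=cv2.connectedComponentsWithStats(m2)
    for i in range(1,k):
        if st[i,4]>15:
            P=W[l==i]; t=P[P[:,2]>P[:,2].max()-.013]; print('dark',st[i,4],t.mean(0).round(4),((t.max(0)+t.min(0))/2).round(4),np.ptp(t,0).round(3))
    return c,W
E
python3 - <<'E'
from h import *
c,W=caps()
cv2.imwrite('pics/c1.png',cv2.resize(c['pixels'][120:270,205:455],None,fx=3.2,fy=3.2,interpolation=cv2.INTER_CUBIC))
Y=-4.1
plan((.5972,.0516,.29,Y),(.5972,.0516,.187,Y))
E
```

```text
red 64 [0.4163 0.3042 0.0763] [0.4161 0.3036 0.0765] [0.03  0.031 0.015]
red 50 [ 0.5712 -0.3581  0.194 ] [ 0.573  -0.3596  0.1857] [0.023 0.021 0.048]
yel 37 [0.4198 0.1742 0.0768] [0.418  0.1741 0.0782] [0.03  0.019 0.016]
blu 64 [0.5204 0.3763 0.0766] [0.5209 0.3767 0.0775] [0.031 0.032 0.015]
dark 79 [ 0.6753 -0.0402  0.205 ] [ 0.6755 -0.0401  0.2051] [0.031 0.032 0.013]
dark 71 [0.6347 0.0058 0.1934] [0.635  0.0056 0.1932] [0.031 0.032 0.013]
dark 69 [0.595  0.0512 0.2052] [0.5948 0.0521 0.2055] [0.03  0.028 0.013]
t 4.58 p [0.4437 0.0174 0.4542] F [-0.  -0.1  1.1] w 0.0466 gf 0.0 q [-0.21  0.21  1.8   0.    1.12  1.43]
[3.77, -1.12, 0.04, 0.001, -0.008, 0.003] dist mm 157
[3.75, -1.12, 2.61, 0.001, -0.008, 0.003] dist mm 188
```

View pics/c1.png

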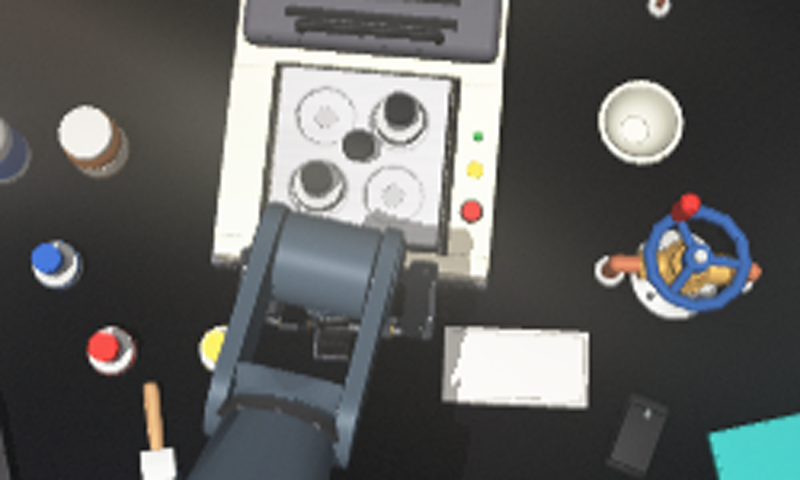

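The tray is up with both black holders seated (fa at 318,180; fb at 401,110), and nothing else has moved. I'll pick finished_a.

move_arm:
  commands:
    - [[1.2,-0.4,0,0,-0.008,0],[2.5,-0.75,0,0,-0.008,0],[3.72,-1.12,0,0,-0.008,0],[3.72,-1.12,0,0,-0.008,0],[3.71,-1.12,0.8,0,-0.008,0],[3.7,-1.12,1.6,0,-0.008,0],[3.7,-1.12,2.3,0,-0.008,0],[3.7,-1.12,2.6,0,-0.008,0],[3.7,-1.12,2.6,0,-0.008,0]]

```text
time: 5.7
position: [0.5934, 0.0517, 0.3456]
tool_rot: [0.999, -0.035, -0.006, -0.0]
ft_force: [0.4, -0.7, 0.0]
grip_width: 0.07
grip_force: 0.0
```

move_arm:
  commands:
    - [[0,0,0,0,0,0],[0,0,0,0,0,0],[0,0,0,0,0,0],[0,0,0,0,0,0],[0,0,0,0,0,0]]
  claw: 1
  squeeze: 25

```text
time: 6.32
position: [0.5942, 0.0518, 0.3471]
tool_rot: [0.999, -0.035, -0.004, -0.0]
ft_force: [-1.3, -0.5, 1.2]
grip_width: 0.0334
grip_force: 25.0
```

```bash
python3 - <<'E'
from h import *
Y=-4.1
plan((.596,.0515,.3,Y),(.4055,-.146,.3,-1),(.4055,-.146,.064,-1))
E
```

```text
t 6.33 p [0.5942 0.0518 0.3471] F [-1.3 -0.5  1.2] w 0.0334 gf 25.0 q [-0.1   0.56  1.56 -0.    1.03  1.54]
[0.02, 0.0, -2.92, 0.0, 0.007, 0.002] dist mm 117
[-4.39, 5.26, -2.89, -0.0, 0.007, -0.052] dist mm 297
[-4.34, 5.26, 3.01, -0.0, 0.007, -0.052] dist mm 298
```

move_arm:
  commands:
    - [[0,0,-1,0,0.007,0],[0,0,-2,0,0.007,0],[0,0,-2.9,0,0.007,0],[-0.7,0.9,-2.9,0,0.007,-0.05],[-1.6,1.9,-2.9,0,0.007,-0.05],[-2.4,2.9,-2.9,0,0.007,-0.05],[-3.2,3.9,-2.9,0,0.007,-0.05],[-3.9,4.7,-2.9,0,0.007,-0.05],[-4.39,5.26,-2.9,0,0.007,-0.05],[-4.39,5.26,-2.5,0,0.007,-0.05],[-4.39,5.26,-1.6,0,0.007,-0.05],[-4.38,5.26,-0.6,0,0.007,-0.05]]

```text
time: 7.82
position: [0.405, -0.1462, 0.3718]
tool_rot: [1.0, -0.01, 0.001, 0.001]
ft_force: [0.3, -0.1, -1.1]
grip_width: 0.0334
grip_force: 25.0
```

```bash
python3 - <<'E'
from h import *
plan((.4055,-.146,.1,-1),(.4055,-.146,.0595,-1))
E
```

```text
t 7.83 p [ 0.405  -0.1462  0.3718] F [ 0.3 -0.1 -1.1] w 0.0334 gf 25.0 q [-0.61  0.32  1.94 -0.    0.88  0.98]
[0.01, -0.01, 2.69, 0.001, -0.001, -0.002] dist mm 108
[0.01, -0.01, 3.71, 0.001, -0.001, -0.002] dist mm 148
```

move_arm:
  commands:
    - [[0,0,0.9,0,0,0],[0,0,1.9,0,0,0],[0,0,2.7,0,0,0],[0,0,3.2,0,0,0],[0,0,3.5,0,0,0],[0,0,3.65,0,0,0],[0,0,3.7,0,0,0],[0,0,3.7,0,0,0]]

```text
time: 8.82
position: [0.4051, -0.146, 0.2246]
tool_rot: [1.0, -0.01, -0.0, 0.0]
ft_force: [-0.4, -0.4, -0.7]
grip_width: 0.0333
grip_force: 25.0
```

move_arm:
  commands:
    - [[0,0,0.03,0,0,0],[0,0,0.06,0,0,0],[0,0,0.06,0,0,0]]

```text
time: 9.2
position: [0.4052, -0.146, 0.2229]
tool_rot: [1.0, -0.01, 0.001, 0.001]
ft_force: [0.2, 1.2, 9.7]
grip_width: 0.0335
grip_force: 25.0
```

move_arm:
  commands:
    - [[0,0,0,0,0,0],[0,0,0,0,0,0],[0,0,0,0,0,0],[0,0,-0.5,0,0,0],[0,0,-1.4,0,0,0],[0,0,-2.7,0,0,0],[0,0,-4.2,0,0,0],[0,0,-5.7,0,0,0],[0,0,-5.9,0,0,0]]
  claw: -0.5

```text
time: 10.32
position: [0.4057, -0.1463, 0.4617]
tool_rot: [1.0, -0.01, 0.004, 0.003]
ft_force: [0.5, -0.6, 0.0]
grip_width: 0.0652
grip_force: 0.0
```

```bash
python3 - <<'E'
from h import *
caps()
plan((.676,-.0403,.29,-4.1),(.676,-.0403,.183,-4.1))
E
```

```text
red 63 [0.416  0.304  0.0768] [0.4158 0.3036 0.0763] [0.031 0.031 0.013]
red 53 [ 0.5713 -0.3577  0.1942] [ 0.5736 -0.3594  0.1871] [0.023 0.022 0.047]
yel 60 [0.4186 0.1689 0.076 ] [0.4185 0.1682 0.077 ] [0.031 0.03  0.015]
blu 63 [0.5209 0.3767 0.0769] [0.5216 0.3769 0.0776] [0.031 0.032 0.015]
dark 78 [ 0.6751 -0.0402  0.2052] [ 0.6756 -0.0401  0.2054] [0.031 0.032 0.013]
dark 70 [0.6353 0.0048 0.1943] [0.6351 0.0057 0.1964] [0.03  0.032 0.013]
t 10.38 p [ 0.4054 -0.1461  0.4604] F [-0.9 -0.2 -0.4] w 0.0651 gf 0.0 q [-0.61  0.19  1.82 -0.    1.13  0.98]
[6.71, -2.77, 0.18, 0.003, -0.004, 0.053] dist mm 291
[6.7, -2.78, 2.86, 0.003, -0.004, 0.053] dist mm 312
```

move_arm:
  commands:
    - [[1.1,-0.46,0.1,0,0,0.05],[2.3,-0.95,0.1,0,0,0.05],[3.5,-1.45,0.1,0,0,0.05],[4.6,-1.9,0.1,0,0,0.05],[5.7,-2.36,0.1,0,0,0.05],[6.68,-2.77,0.1,0,-0.004,0.05],[6.7,-2.78,0.2,0,-0.004,0.053],[6.7,-2.78,1.1,0,-0.004,0.053],[6.7,-2.78,2,0,-0.004,0.053],[6.69,-2.78,2.6,0,-0.004,0.053],[6.69,-2.78,2.82,0,-0.004,0.053],[6.69,-2.78,2.82,0,-0.004,0.053]]

```text
time: 11.88
position: [0.6741, -0.0402, 0.3435]
tool_rot: [0.999, -0.036, -0.004, -0.0]
ft_force: [-0.4, -0.3, 1.0]
grip_width: 0.0654
grip_force: 0.0
```

move_arm:
  commands:
    - [[0,0,0,0,0,0],[0,0,0,0,0,0],[0,0,0,0,0,0],[0,0,0,0,0,0],[0,0,0,0,0,0]]
  claw: 1

```text
time: 12.5
position: [0.6748, -0.04, 0.3452]
tool_rot: [0.999, -0.036, -0.002, -0.0]
ft_force: [-1.5, -0.7, 2.5]
grip_width: 0.0331
grip_force: 25.0
```

```bash
python3 - <<'E'
from h import *
plan((.6755,-.0403,.3,-4.1),(.4035,-.228,.3,-1),(.4035,-.228,.1,-1))
E
```

```text
t 12.5 p [ 0.6748 -0.04    0.3452] F [-1.5 -0.7  2.5] w 0.0331 gf 25.0 q [-0.22  0.66  1.35 -0.    1.14  1.42]
[0.01, 0.01, -2.97, 0.0, 0.004, -0.001] dist mm 119
[-6.44, 5.18, -2.94, 0.0, 0.004, -0.055] dist mm 351
[-6.42, 5.18, 2.06, 0.0, 0.004, -0.055] dist mm 340
```

move_arm:
  commands:
    - [[0,0,-1,0,0.004,0],[0,0,-2,0,0.004,0],[0,0,-2.95,0,0.004,0],[-0.9,0.7,-2.95,0,0.004,-0.05],[-1.9,1.5,-2.95,0,0.004,-0.05],[-2.9,2.3,-2.95,0,0.004,-0.05],[-3.9,3.1,-2.95,0,0.004,-0.05],[-4.9,3.9,-2.95,0,0.004,-0.05],[-5.8,4.65,-2.95,0,0.004,-0.05],[-6.44,5.18,-2.9,0,0.004,-0.055],[-6.44,5.18,-2.4,0,0.004,-0.055],[-6.44,5.18,-1.5,0,0.004,-0.055]]

```text
time: 14.0
position: [0.403, -0.2287, 0.4066]
tool_rot: [1.0, -0.009, 0.001, 0.001]
ft_force: [-0.3, 0.2, -1.3]
grip_width: 0.0336
grip_force: 25.0
```

```bash
python3 - <<'E'
from h import *
plan((.4035,-.228,.1,-1),(.4035,-.228,.0572,-1))
E
```

```text
t 14.0 p [ 0.403  -0.2287  0.4066] F [-0.3  0.2 -1.3] w 0.0336 gf 25.0 q [-0.76  0.31  1.82 -0.    1.01  0.83]
[0.0, -0.03, 3.56, 0.003, -0.002, -0.001] dist mm 143
[0.0, -0.03, 4.63, 0.003, -0.002, -0.001] dist mm 185
```

move_arm:
  commands:
    - [[0,0,1,0,0,0],[0,0,2,0,0,0],[0,-0.03,3,0,0,0],[0,-0.03,3.7,0,0,0],[0,-0.03,4.2,0,0,0],[0,-0.03,4.5,0,0,0],[0,-0.03,4.6,0,0,0],[0,-0.03,4.66,0,0,0],[0,-0.03,4.66,0,0,0]]

```text
time: 15.12
position: [0.403, -0.2267, 0.2211]
tool_rot: [1.0, -0.009, -0.0, 0.0]
ft_force: [-1.6, 1.0, 5.9]
grip_width: 0.0336
grip_force: 25.0
```

Floor contact. Release, lift, and look for the yellow holder next.

move_arm:
  commands:
    - [[0,0,0,0,0,0],[0,0,0,0,0,0],[0,0,0,0,0,0],[0,0,-0.5,0,0,0],[0,0,-1.4,0,0,0],[0,0,-2.7,0,0,0],[0,0,-4.2,0,0,0],[0,0,-5.7,0,0,0],[0,0,-5.9,0,0,0]]
  claw: -0.5

```text
time: 16.25
position: [0.4038, -0.2273, 0.4599]
tool_rot: [1.0, -0.008, 0.003, 0.003]
ft_force: [0.3, 0.6, -0.8]
grip_width: 0.0648
grip_force: 0.0
```

```bash
python3 - <<'E'
from h import *
caps()
plan((.4185,.1685,.29,-1),(.4185,.1685,.056,-1))
E
```

```text
red 62 [0.4161 0.3043 0.0759] [0.4159 0.3041 0.0768] [0.03  0.032 0.015]
red 51 [ 0.5714 -0.3578  0.1955] [ 0.5734 -0.3594  0.1844] [0.023 0.021 0.049]
yel 63 [0.4189 0.1689 0.0757] [0.4179 0.1683 0.0769] [0.03  0.031 0.016]
blu 66 [0.5209 0.377  0.0755] [0.5215 0.3775 0.0758] [0.032 0.032 0.012]
dark 69 [0.6344 0.0059 0.1938] [0.6346 0.0057 0.1944] [0.03  0.032 0.013]
t 16.3 p [ 0.4035 -0.227   0.4585] F [ 0.2 -0.2  0.9] w 0.0654 gf 0.0 q [-0.75  0.24  1.75 -0.    1.14  0.83]
[0.21, -9.89, 0.07, 0.004, -0.004, 0.0] dist mm 396
[0.18, -9.92, 5.92, 0.004, -0.004, 0.0] dist mm 462
```

move_arm:
  commands:
    - [[0.05,-1.1,0,0,0,0],[0.05,-2.5,0,0,0,0],[0.1,-4,0,0,0,0],[0.1,-5.5,0,0,0,0],[0.1,-7,0,0,0,0],[0.15,-8.5,0,0,0,0],[0.2,-9.6,0.2,0,0,0],[0.2,-9.91,1,0,0,0],[0.2,-9.92,2.2,0,0,0],[0.2,-9.92,3.4,0,0,0],[0.2,-9.92,4.5,0,0,0],[0.2,-9.92,5,0,0,0]]

```text
time: 17.8
position: [0.4159, 0.1695, 0.2519]
tool_rot: [1.0, -0.009, -0.005, 0.001]
ft_force: [0.1, 0.4, 0.7]
grip_width: 0.0653
grip_force: 0.0
```

```bash
python3 - <<'E'
from h import *
plan((.4187,.1686,.056,-1))
E
```

```text
t 17.8 p [0.4159 0.1695 0.2519] F [0.1 0.4 0.7] w 0.0653 gf 0.0 q [0.14 0.58 1.99 0.   0.58 1.72]
[0.08, 0.02, 0.8, 0.001, 0.01, 0.0] dist mm 32
```

move_arm:
  commands:
    - [[0.08,0.02,0.4,0,0.006,0],[0.08,0.02,0.8,0,0.006,0],[0.08,0.02,0.8,0,0.006,0],[0.08,0.02,0.8,0,0.006,0]]

```text
time: 18.3
position: [0.4205, 0.1689, 0.2232]
tool_rot: [1.0, -0.009, 0.002, 0.0]
ft_force: [-0.2, 0.1, 0.2]
grip_width: 0.0652
grip_force: 0.0
```

move_arm:
  commands:
    - [[0,0,0,0,0,0],[0,0,0,0,0,0],[0,0,0,0,0,0],[0,0,0,0,0,0],[0,0,0,0,0,0]]
  claw: 1

```text
time: 18.92
position: [0.421, 0.169, 0.2239]
tool_rot: [1.0, -0.009, 0.003, -0.0]
ft_force: [0.7, 0.5, 2.6]
grip_width: 0.033
grip_force: 25.0
```

```bash
python3 - <<'E'
from h import *
plan((.4187,.1686,.31,-1),(.591,-.0342,.31,-4.1),(.591,-.0342,.21,-4.1))
E
```

```text
t 18.93 p [0.421  0.169  0.2239] F [0.7 0.5 2.6] w 0.033 gf 25.0 q [ 0.13  0.64  2.   -0.    0.49  1.72]
[-0.02, 0.01, -6.25, -0.0, -0.005, 0.0] dist mm 250
[4.37, 5.0, -6.23, -0.001, -0.005, 0.054] dist mm 364
[4.36, 5.0, -3.73, -0.001, -0.005, 0.054] dist mm 305
```

move_arm:
  commands:
    - [[0,0,-1.2,0,-0.005,0],[0,0,-2.6,0,-0.005,0],[0,0,-4,0,-0.005,0],[0,0,-5.4,0,-0.005,0],[0,0,-6.25,0,-0.005,0],[0.7,0.8,-6.25,0,-0.005,0.05],[1.5,1.7,-6.25,0,-0.005,0.05],[2.3,2.65,-6.25,0,-0.005,0.05],[3.1,3.6,-6.25,0,-0.005,0.05],[3.9,4.5,-6.25,0,-0.005,0.05],[4.4,5,-6.25,0,-0.005,0.054],[4.4,5,-6.2,0,-0.005,0.054]]

```text
time: 20.42
position: [0.5932, -0.0358, 0.4715]
tool_rot: [0.999, -0.037, -0.0, -0.0]
ft_force: [-0.6, -0.3, -1.6]
grip_width: 0.0337
grip_force: 25.0
```

```bash
python3 - <<'E'
from h import *
plan((.593,-.0342,.21,-4.1),(.593,-.0342,.19,-4.1))
E
```

```text
t 20.43 p [ 0.5932 -0.0358  0.4715] F [-0.6 -0.3 -1.6] w 0.0337 gf 25.0 q [-0.25  0.42  1.43  0.    1.29  1.4 ]
[-0.01, -0.04, 2.44, -0.0, 0.001, -0.002] dist mm 98
[-0.0, -0.04, 2.94, -0.0, 0.001, -0.002] dist mm 118
```

move_arm:
  commands:
    - [[0,-0.03,0.7,0,0,0],[0,-0.03,1.5,0,0,0],[0,-0.03,2.2,0,0,0],[0,-0.03,2.6,0,0,0],[0,-0.03,2.85,0,0,0],[0,-0.03,2.95,0,0,0],[0,-0.03,2.97,0,0,0],[0,-0.03,2.97,0,0,0]]

```text
time: 21.42
position: [0.5926, -0.0329, 0.3544]
tool_rot: [0.999, -0.036, 0.001, -0.0]
ft_force: [0.7, 0.3, -0.8]
grip_width: 0.0332
grip_force: 25.0
```

move_arm:
  commands:
    - [[0,0.02,0.03,0,0,0],[0,0.03,0.06,0,0,0],[0,0.03,0.08,0,0,0],[0,0.03,0.08,0,0,0]]

```text
time: 21.92
position: [0.5923, -0.0338, 0.3529]
tool_rot: [0.999, -0.036, 0.001, -0.0]
ft_force: [-3.3, 1.4, 10.0]
grip_width: 0.0335
grip_force: 25.0
```

move_arm:
  commands:
    - [[0,0,0,0,0,0],[0,0,0,0,0,0],[0,0,0,0,0,0],[0,0,-0.5,0,0,0],[0,0,-1.4,0,0,0],[0,0,-2.6,0,0,0],[0,0,-2.8,0,0,0]]
  claw: -0.5

```text
time: 22.8
position: [0.5931, -0.0343, 0.4661]
tool_rot: [0.999, -0.036, 0.004, 0.001]
ft_force: [0.2, 0.6, -0.4]
grip_width: 0.0653
grip_force: 0.0
```

```bash
python3 - <<'E'
from h import *
caps()
plan((.416,.304,.29,15),(.416,.304,.056,15))
E
```

```text
red 63 [0.4163 0.304  0.0762] [0.4161 0.3033 0.0764] [0.031 0.032 0.015]
red 52 [ 0.5715 -0.3579  0.1939] [ 0.573  -0.3599  0.1856] [0.022 0.021 0.051]
yel 51 [ 0.5847 -0.0333  0.2042] [ 0.5863 -0.0343  0.1864] [0.024 0.032 0.049]
blu 63 [0.5209 0.3767 0.0764] [0.5214 0.3764 0.0763] [0.031 0.034 0.014]
t 22.85 p [ 0.5928 -0.0342  0.4653] F [ 0.1 -0.   0.8] w 0.0653 gf 0.0 q [-0.25  0.42  1.44  0.    1.27  1.4 ]
[-5.01, -8.12, 0.25, 0.001, -0.005, -0.333] dist mm 382
[-5.04, -8.12, 6.1, 0.001, -0.005, -0.333] dist mm 454
```

```bash
python3 - <<'E'
from h import *
plan((.4165,.304,.29,-4.1),(.4165,.304,.09,-4.1))
E
```

```text
t 22.85 p [ 0.5928 -0.0342  0.4653] F [ 0.1 -0.   0.8] w 0.0653 gf 0.0 q [-0.25  0.42  1.44  0.    1.27  1.4 ]
[-5.0, -8.12, 0.25, 0.001, -0.005, 0.0] dist mm 382
[-5.02, -8.12, 5.25, 0.001, -0.005, 0.0] dist mm 436
```

move_arm:
  commands:
    - [[-0.6,-1,0,0,0,0],[-1.3,-2.1,0,0,0,0],[-2,-3.2,0,0,0,0],[-2.7,-4.4,0,0,0,0],[-3.4,-5.6,0,0,0,0],[-4.1,-6.7,0,0,0,0],[-4.7,-7.6,0.2,0,0,0],[-5,-8.12,1,0,-0.005,0],[-5,-8.12,2.2,0,-0.005,0],[-5,-8.12,3.4,0,-0.005,0],[-5.01,-8.12,4.5,0,-0.005,0],[-5.01,-8.12,5.2,0,-0.005,0]]

```text
time: 24.35
position: [0.414, 0.3036, 0.2511]
tool_rot: [0.999, -0.036, -0.005, 0.001]
ft_force: [0.1, 0.5, 0.2]
grip_width: 0.0656
grip_force: 0.0
```

```bash
python3 - <<'E'
from h import *
plan((.4165,.304,.058,-4.1))
E
```

```text
t 24.35 p [0.414  0.3036 0.2511] F [0.1 0.5 0.2] w 0.0656 gf 0.0 q [0.41 0.63 1.83 0.   0.69 2.05]
[0.07, -0.02, 0.73, 0.003, 0.011, 0.0] dist mm 29
```

move_arm:
  commands:
    - [[0.02,-0.01,0.4,0,0.005,0],[0.02,-0.01,0.73,0,0.005,0],[0.02,-0.01,0.73,0,0.005,0],[0.02,-0.01,0.73,0,0.005,0]]

```text
time: 24.85
position: [0.4162, 0.3047, 0.2257]
tool_rot: [0.999, -0.036, 0.0, -0.0]
ft_force: [-0.2, -0.5, 0.2]
grip_width: 0.065
grip_force: 0.0
```

move_arm:
  commands:
    - [[0,0,0,0,0,0],[0,0,0,0,0,0],[0,0,0,0,0,0],[0,0,0,0,0,0],[0,0,0,0,0,0]]
  claw: 1

```text
time: 25.48
position: [0.4162, 0.3046, 0.2256]
tool_rot: [0.999, -0.036, 0.0, -0.0]
ft_force: [-0.6, 0.1, 0.9]
grip_width: 0.0331
grip_force: 25.0
```

```bash
python3 - <<'E'
from h import *
plan((.4165,.304,.31,-4.1),(.6768,-.0404,.31,-4.1),(.6768,-.0404,.2,-4.1))
E
```

```text
t 25.48 p [0.4162 0.3046 0.2256] F [-0.6  0.1  0.9] w 0.0331 gf 25.0 q [0.41 0.67 1.84 0.   0.62 2.06]
[0.01, 0.01, -6.21, -0.0, -0.0, 0.0] dist mm 248
[7.11, 8.14, -6.21, -0.0, -0.0, 0.0] dist mm 499
[7.11, 8.14, -3.46, -0.0, -0.0, 0.0] dist mm 454
```

move_arm:
  commands:
    - [[0,0,-1.3,0,0,0],[0,0,-2.8,0,0,0],[0,0,-4.3,0,0,0],[0,0,-5.6,0,0,0],[0.3,0.3,-6.2,0,0,0],[1.1,1.2,-6.2,0,0,0],[2.1,2.4,-6.2,0,0,0],[3.1,3.6,-6.2,0,0,0],[4.1,4.7,-6.2,0,0,0],[5.1,5.85,-6.2,0,0,0],[6.1,7,-6.2,0,0,0],[6.9,7.9,-6.2,0,0,0]]

```text
time: 26.98
position: [0.6699, -0.0326, 0.4721]
tool_rot: [0.999, -0.036, -0.001, -0.0]
ft_force: [1.0, 0.7, -2.0]
grip_width: 0.0333
grip_force: 25.0
```

```bash
python3 - <<'E'
from h import *
plan((.6765,-.0404,.3,-4.1),(.6765,-.0404,.1908,-4.1))
E
```

```text
t 26.98 p [ 0.6699 -0.0326  0.4721] F [ 1.   0.7 -2. ] w 0.0333 gf 25.0 q [-0.21  0.53  1.23  0.    1.38  1.43]
[0.18, 0.18, 0.2, -0.001, 0.002, -0.001] dist mm 13
[0.18, 0.18, 2.93, -0.001, 0.002, -0.001] dist mm 118
```

move_arm:
  commands:
    - [[0.18,0.2,0.1,0,0,0],[0.18,0.2,0.3,0,0,0],[0.18,0.2,1.1,0,0,0],[0.18,0.2,1.9,0,0,0],[0.18,0.2,2.5,0,0,0],[0.18,0.2,2.8,0,0,0],[0.18,0.2,2.92,0,0,0],[0.18,0.2,2.98,0,0,0],[0.18,0.2,3.02,0,0,0],[0.18,0.2,3.02,0,0,0]]

```text
time: 28.22
position: [0.6757, -0.0386, 0.3545]
tool_rot: [0.999, -0.036, 0.001, -0.0]
ft_force: [-1.4, 1.9, 5.6]
grip_width: 0.0333
grip_force: 25.0
```

move_arm:
  commands:
    - [[0,0,0,0,0,0],[0,0,0,0,0,0],[0,0,0,0,0,0],[0,0,-0.5,0,0,0],[0,0,-1.4,0,0,0],[0,0,-2.6,0,0,0],[0,0,-2.8,0,0,0]]
  claw: -0.5

```text
time: 29.1
position: [0.6764, -0.039, 0.4688]
tool_rot: [0.999, -0.036, 0.004, 0.001]
ft_force: [0.9, -0.9, 0.0]
grip_width: 0.065
grip_force: 0.0
```

```bash
python3 - <<'E'
from h import *
caps()
plan((.521,.3768,.29,-4.1),(.521,.3768,.09,-4.1))
E
```

```text
red 53 [ 0.5714 -0.358   0.1935] [ 0.5731 -0.3592  0.1856] [0.023 0.022 0.051]
blu 63 [0.521  0.3769 0.0762] [0.5214 0.3774 0.0759] [0.03  0.033 0.013]
t 29.15 p [ 0.6761 -0.0389  0.4677] F [ 0.7 -0.3 -0.6] w 0.0648 gf 0.0 q [-0.22  0.54  1.22  0.    1.37  1.42]
[-4.61, -10.09, 0.31, 0.001, -0.006, 0.0] dist mm 444
[-4.64, -10.09, 5.31, 0.001, -0.006, 0.0] dist mm 492
```

move_arm:
  commands:
    - [[-0.5,-1.1,0,0,0,0],[-1.1,-2.4,0,0,0,0],[-1.75,-3.8,0,0,0,0],[-2.4,-5.2,0,0,0,0],[-3,-6.6,0,0,0,0],[-3.65,-8,0,0,0,0],[-4.25,-9.3,0.2,0,0,0],[-4.62,-10.09,1,0,-0.005,0],[-4.63,-10.1,2.2,0,-0.005,0],[-4.63,-10.1,3.5,0,-0.005,0],[-4.63,-10.1,4.6,0,-0.005,0],[-4.63,-10.1,5.3,0,-0.005,0]]

```text
time: 30.65
position: [0.5179, 0.3766, 0.248]
tool_rot: [0.999, -0.036, -0.006, 0.001]
ft_force: [0.2, -0.1, 0.8]
grip_width: 0.0653
grip_force: 0.0
```

```bash
python3 - <<'E'
from h import *
plan((.521,.3768,.06,-4.1))
E
```

```text
t 30.65 p [0.5179 0.3766 0.248 ] F [ 0.2 -0.1  0.8] w 0.0653 gf 0.0 q [0.45 0.75 1.5  0.   0.9  2.09]
[0.08, -0.01, 0.6, 0.003, 0.011, 0.0] dist mm 24
```

move_arm:
  commands:
    - [[0.03,0,0.35,0,0.005,0],[0.03,0,0.6,0,0.005,0],[0.03,0,0.62,0,0.005,0],[0.03,0,0.62,0,0.005,0]]

```text
time: 31.15
position: [0.5211, 0.3775, 0.2289]
tool_rot: [0.999, -0.036, 0.001, -0.001]
ft_force: [0.1, 0.2, -0.2]
grip_width: 0.0651
grip_force: 0.0
```

move_arm:
  commands:
    - [[0,0,0,0,0,0],[0,0,0,0,0,0],[0,0,0,0,0,0],[0,0,0,0,0,0],[0,0,0,0,0,0]]
  claw: 1

```text
time: 31.78
position: [0.5207, 0.3773, 0.228]
tool_rot: [0.999, -0.036, 0.0, -0.0]
ft_force: [0.3, 1.2, 0.8]
grip_width: 0.0335
grip_force: 25.0
```

```bash
python3 - <<'E'
from h import *
plan((.521,.377,.31,-4.1),(.683,.0454,.31,-4.1),(.683,.0454,.2,-4.1))
E
```

```text
t 31.77 p [0.5207 0.3773 0.228 ] F [0.3 1.2 0.8] w 0.0335 gf 25.0 q [0.45 0.78 1.51 0.   0.86 2.1 ]
[0.01, 0.0, -6.15, -0.0, -0.0, 0.0] dist mm 246
[4.64, 7.99, -6.15, -0.0, -0.0, 0.0] dist mm 444
[4.64, 7.99, -3.4, -0.0, -0.0, 0.0] dist mm 394
```

move_arm:
  commands:
    - [[0,0,-1.3,0,0,0],[0,0,-2.8,0,0,0],[0,0,-4.3,0,0,0],[0,0,-5.6,0,0,0],[0.2,0.35,-6.15,0,0,0],[0.8,1.35,-6.15,0,0,0],[1.5,2.6,-6.15,0,0,0],[2.2,3.8,-6.15,0,0,0],[2.9,5,-6.15,0,0,0],[3.6,6.2,-6.15,0,0,0],[4.2,7.2,-6.15,0,0,0],[4.64,7.98,-6.15,0,0,0]]

```text
time: 33.28
position: [0.6837, 0.0435, 0.4729]
tool_rot: [0.999, -0.036, -0.001, -0.0]
ft_force: [0.2, 0.0, -1.1]
grip_width: 0.0331
grip_force: 25.0
```

```bash
python3 - <<'E'
from h import *
plan((.6825,.0454,.3,-4.1),(.6825,.0454,.193,-4.1))
E
```

```text
t 33.27 p [0.6837 0.0435 0.4729] F [ 0.2  0.  -1.1] w 0.0331 gf 25.0 q [-0.1   0.55  1.19  0.    1.4   1.54]
[-0.03, -0.05, 0.22, -0.0, 0.001, -0.001] dist mm 9
[-0.03, -0.05, 2.9, -0.0, 0.001, -0.001] dist mm 116
```

move_arm:
  commands:
    - [[-0.02,-0.02,0.3,0,0,0],[-0.02,-0.02,1.1,0,0,0],[-0.02,-0.02,1.9,0,0,0],[-0.02,-0.02,2.5,0,0,0],[-0.02,-0.02,2.78,0,0,0],[-0.02,-0.02,2.88,0,0,0],[-0.02,-0.02,2.95,0,0,0],[-0.02,-0.02,2.98,0,0,0],[-0.02,-0.02,2.98,0,0,0]]

```text
time: 34.4
position: [0.6825, 0.0468, 0.3569]
tool_rot: [0.999, -0.036, 0.001, -0.0]
ft_force: [-3.0, 0.1, 5.2]
grip_width: 0.0332
grip_force: 25.0
```

move_arm:
  commands:
    - [[0,0,0,0,0,0],[0,0,0,0,0,0],[0,0,0,0,0,0],[0,0,-0.5,0,0,0],[0,0,-1.4,0,0,0],[0,0,-2.6,0,0,0],[-1,0,-2.8,0,0,0],[-2.4,0,-2.8,0,0,0],[-3.8,0,-2.8,0,0,0],[-5.2,0,-2.8,0,0,0],[-6,0,-2.8,0,0,0]]
  claw: -0.5

```text
time: 35.78
position: [0.4401, 0.064, 0.4664]
tool_rot: [0.999, -0.035, -0.001, -0.0]
ft_force: [0.5, -0.5, -0.0]
grip_width: 0.0652
grip_force: 0.0
```

```bash
python3 - <<'E'
from h import *
c,W=caps()
cv2.imwrite('pics/c2.png',cv2.resize(c['pixels'][120:270,205:455],None,fx=3.2,fy=3.2,interpolation=cv2.INTER_CUBIC))
plan((.6355,.0056,.28,-4.1),(.6355,.0056,.20,-4.1),off=.182)
E
```

```text
red 73 [ 0.674  -0.038   0.2037] [ 0.6746 -0.0383  0.2017] [0.033 0.029 0.019]
red 53 [ 0.5713 -0.3581  0.1934] [ 0.5733 -0.3606  0.1855] [0.022 0.022 0.051]
yel 76 [ 0.5883 -0.0328  0.2043] [ 0.5887 -0.0325  0.1996] [0.033 0.028 0.025]
blu 61 [0.682  0.047  0.2045] [0.6818 0.0472 0.2048] [0.029 0.029 0.014]
dark 69 [0.6354 0.0048 0.194 ] [0.6352 0.0056 0.1956] [0.03  0.032 0.013]
t 35.83 p [0.4369 0.0646 0.466 ] F [-4.5  0.8 -0.4] w 0.0651 gf 0.0 q [-0.11  0.2   1.79  0.    1.17  1.53]
[5.06, 1.12, 0.06, -0.0, 0.007, 0.001] dist mm 207
[5.07, 1.12, 2.06, -0.0, 0.007, 0.001] dist mm 224
```

View pics/c2.png

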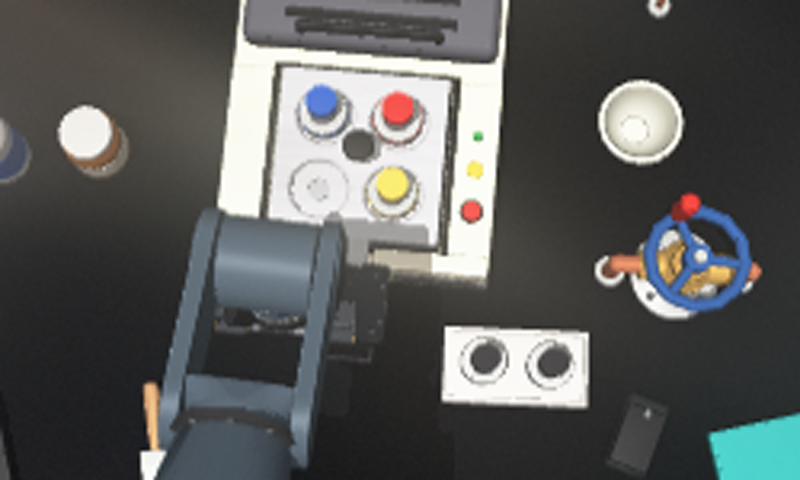

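Blue, red and yellow are seated in nest2, nest3 and nest1, and both black holders stand in the white tray (489,359; 550,363). Now I press the knob with the gripper closed.

move_arm:
  commands:
    - [[1,0.25,0,0,0,0],[2.1,0.45,0,0,0,0],[3.2,0.7,0,0,0,0],[4.3,0.95,0,0,0,0],[5,1.1,0,0,0,0],[5,1.1,0,0,0.004,0],[5.01,1.1,0.8,0,0.004,0],[5.02,1.1,1.5,0,0.004,0],[5.02,1.1,1.9,0,0.004,0],[5.02,1.1,1.9,0,0.004,0]]
  claw: 1

```text
time: 37.08
position: [0.6394, 0.0058, 0.3894]
tool_rot: [0.999, -0.035, 0.0, -0.0]
ft_force: [0.2, -0.1, 0.1]
grip_width: 0.0004
grip_force: 0.0
```

```bash
python3 - <<'E'
from h import *
plan((.6355,.0056,.194,-4.1),(.6355,.0056,.165,-4.1),off=.182)
E
```

```text
t 37.08 p [0.6394 0.0058 0.3894] F [ 0.2 -0.1  0.1] w 0.0004 gf 0.0 q [-0.17  0.56  1.41  0.    1.17  1.48]
[-0.1, 0.01, 0.34, -0.001, -0.001, 0.001] dist mm 14
[-0.1, 0.01, 1.06, -0.001, -0.001, 0.001] dist mm 43
```

move_arm:
  commands:
    - [[-0.08,0.01,0.15,0,0,0],[-0.08,0.01,0.3,0,0,0],[-0.08,0.01,0.45,0,0,0],[-0.08,0.01,0.6,0,0,0],[-0.08,0.01,0.75,0,0,0],[-0.08,0.01,0.9,0,0,0],[-0.08,0.01,1,0,0,0],[-0.08,0.01,1.1,0,0,0],[-0.08,0.01,1.15,0,0,0],[-0.08,0.01,1.15,0,0,0]]

```text
time: 38.33
position: [0.637, 0.0054, 0.3486]
tool_rot: [0.999, -0.035, 0.003, 0.0]
ft_force: [-6.1, 0.3, 18.5]
grip_width: 0.0005
grip_force: 8.8
```

move_arm:
  commands:
    - [[0,0,0.05,0,0,0],[0,0,0.08,0,0,0],[0,0,0.08,0,0,0],[0,0,0.08,0,0,0],[0,0,0.08,0,0,0],[0,0,0.08,0,0,0],[0,0,0.08,0,0,0],[0,0,0.08,0,0,0],[0,0,0.08,0,0,0],[0,0,0.08,0,0,0],[0,0,0.08,0,0,0]]

```text
time: 39.7
position: [0.6368, 0.0055, 0.3485]
tool_rot: [0.999, -0.035, 0.004, 0.0]
ft_force: [-10.6, 1.1, 30.4]
grip_width: 0.0004
grip_force: 15.5
```

move_arm:
  commands:
    - [[0,0,-0.15,0,0,0],[0,0,-0.4,0,0,0],[0,0,-0.8,0,0,0],[0,0,-1.6,0,0,0],[0,0,-2.6,0,0,0],[-1,0,-3,0,0,0],[-2.4,0,-3,0,0,0],[-3.8,0,-3,0,0,0],[-5,0,-3,0,0,0],[-5,0,-3,0,0,0]]

```text
time: 40.95
position: [0.4337, 0.0203, 0.4605]
tool_rot: [0.999, -0.036, 0.0, -0.0]
ft_force: [-0.1, -0.5, -0.3]
grip_width: 0.0003
grip_force: 0.0
```

```bash
python3 - <<'E'
from h import *
c,W=caps()
im=c['pixels']
np.save('t3.npy',W)
for u in(306,313,319):print([tuple(W[v,u].round(3).tolist()) for v in(214,220,226)])
b=im.astype(int);m=(b[...,0]-b[...,2]>50);m[:175]=0;m[225:]=0;m[:,:398]=0;m[:,450:]=0
P=W[m];P=P[(P[:,2]>.125)&(P[:,2]<.15)];h=cv2.convexHull(P[:,:2].astype(np.float32));print('wheel',cv2.fitEllipse(h),P[:,2].mean())
plan((.573,-.3593,.29,-4.1),(.573,-.3593,.185,-4.1))
E
```

```text
red 70 [ 0.6746 -0.0381  0.1806] [ 0.6749 -0.0384  0.179 ] [0.032 0.029 0.015]
red 53 [ 0.5713 -0.3581  0.193 ] [ 0.5736 -0.3596  0.1858] [0.023 0.021 0.048]
yel 75 [ 0.5884 -0.0326  0.18  ] [ 0.5892 -0.0324  0.1775] [0.032 0.029 0.022]
blu 56 [0.6821 0.0475 0.1812] [0.6825 0.0483 0.1823] [0.026 0.029 0.014]
[(0.408, 0.017, 0.614), (0.395, 0.018, 0.59), (0.4, 0.029, 0.37)]
[(0.407, -0.0, 0.617), (0.394, 0.0, 0.597), (0.4, 0.008, 0.37)]
[(0.405, -0.016, 0.637), (0.39, -0.016, 0.639), (0.374, -0.016, 0.651)]
wheel ((0.5230483412742615, -0.3820023536682129), (0.119953952729702, 0.12097372114658356), 66.56519317626953) 0.13802721989730388
t 41.0 p [0.4361 0.0197 0.4611] F [-0.   0.3  0. ] w 0.0005 gf 0.0 q [-0.21  0.19  1.81  0.    1.14  1.43]
[4.09, 9.21, 0.19, -0.0, -0.005, 0.0] dist mm 403
[4.08, 9.21, 2.82, -0.0, -0.005, 0.0] dist mm 418
```

The tray is latched: holder tops are at 0.181. Next is the crank.

move_arm:
  commands:
    - [[0.4,1,0,0,0,0],[0.9,2.1,0,0,0,0],[1.5,3.4,0,0,0,0],[2.1,4.7,0,0,0,0],[2.7,6,0,0,0,0],[3.25,7.3,0,0,0,0],[3.8,8.5,0,0,0,0],[4.06,9.18,0,0,0,0],[4.06,9.21,0.1,0,0,0],[4.06,9.21,0.9,0,0,0],[4.06,9.21,1.3,0,0,0],[4.06,9.21,1.3,0,0,0]]
  claw: -0.2

```text
time: 42.5
position: [0.5731, -0.3585, 0.4073]
tool_rot: [0.999, -0.035, 0.001, -0.001]
ft_force: [0.1, -0.8, 0.6]
grip_width: 0.0518
grip_force: 0.0
```

```bash
python3 - <<'E'
from h import *
plan((.573,-.3595,.18,-4.1))
E
```

```text
t 42.5 p [ 0.5731 -0.3585  0.4073] F [ 0.1 -0.8  0.6] w 0.0518 gf 0.0 q [-0.72  0.6   1.29  0.    1.26  0.92]
[-0.0, 0.03, 1.58, -0.003, -0.001, 0.001] dist mm 63
```

move_arm:
  commands:
    - [[0,0.02,0.4,0,0,0],[0,0.02,0.8,0,0,0],[0,0.02,1.2,0,0,0],[0,0.02,1.55,0,0,0],[0,0.02,1.55,0,0,0]]

```text
time: 43.12
position: [0.5729, -0.36, 0.345]
tool_rot: [0.999, -0.036, 0.001, -0.001]
ft_force: [-0.1, 0.2, -0.0]
grip_width: 0.0523
grip_force: 0.0
```

move_arm:
  commands:
    - [[0,0,0,0,0,0],[0,0,0,0,0,0],[0,0,0,0,0,0],[0,0,0,0,0,0],[0,0,0,0,0,0]]
  claw: 1
  squeeze: 20

```text
time: 43.75
position: [0.5734, -0.3607, 0.3476]
tool_rot: [0.999, -0.036, 0.002, 0.001]
ft_force: [0.4, -1.7, 1.3]
grip_width: 0.0222
grip_force: 20.0
```

```bash
cat >> h.py <<'E'
def circ(c,degs,r=.055,start=None):
    """rows in tool x,y from the present measured pose round c to the angles start+degs"""
    o=get_obs(); rt=R.from_quat(o['tool_rot']); p=o['position']
    d=p[:2]-c; a0=np.degrees(np.arctan2(d[1],d[0])); print('p',p.round(4),'F',np.round(o['ft_force'],1),'angle',round(a0,2),'radius',np.hypot(*d).round(4),'w',round(o['grip_width'],4))
    if start is None: start=a0
    for g in degs:
        t=np.radians(start+g); n=np.array([*(c+r*np.array([np.cos(t),np.sin(t)])),p[2]])
        s=rt.inv().apply(n-p)/.04; print(g,[float(s[0].round(2)),float(s[1].round(2))])
E
python3 - <<'E'
from h import *
circ(np.array([.523,-.382]),range(15,375,15))
E
```

```text
p [ 0.5734 -0.3607  0.3476] F [ 0.4 -1.7  1.3] angle 22.93 radius 0.0547 w 0.0222
15 [-0.2, -0.3]
30 [-0.47, -0.53]
45 [-0.79, -0.69]
60 [-1.15, -0.75]
75 [-1.5, -0.72]
90 [-1.84, -0.6]
105 [-2.14, -0.4]
120 [-2.37, -0.13]
135 [-2.53, 0.2]
150 [-2.59, 0.55]
165 [-2.56, 0.91]
180 [-2.44, 1.25]
195 [-2.24, 1.54]
210 [-1.97, 1.77]
225 [-1.64, 1.93]
240 [-1.29, 1.99]
255 [-0.93, 1.97]
270 [-0.59, 1.85]
285 [-0.3, 1.64]
300 [-0.06, 1.37]
315 [0.09, 1.05]
330 [0.15, 0.69]
345 [0.13, 0.33]
360 [0.01, -0.0]
```

Test with a first 180° in 15° steps.

move_arm:
  commands:
    - [[-0.2,-0.3,0,0,0,0],[-0.47,-0.53,0,0,0,0],[-0.79,-0.69,0,0,0,0],[-1.15,-0.75,0,0,0,0],[-1.5,-0.72,0,0,0,0],[-1.84,-0.6,0,0,0,0],[-2.14,-0.4,0,0,0,0],[-2.37,-0.13,0,0,0,0],[-2.53,0.2,0,0,0,0],[-2.59,0.55,0,0,0,0],[-2.56,0.91,0,0,0,0],[-2.44,1.25,0,0,0,0]]

```text
time: 45.25
position: [0.472, -0.4031, 0.3474]
tool_rot: [0.999, -0.036, 0.001, -0.001]
ft_force: [0.3, 3.5, 7.7]
grip_width: 0.0221
grip_force: 20.0
```

```bash
python3 - <<'E'
from h import *
circ(np.array([.523,-.382]),range(15,195,15),start=202.9)
E
```

```text
p [ 0.472  -0.4031  0.3474] F [0.3 3.5 7.7] angle -157.56 radius 0.0552 w 0.0221
15 [0.21, 0.3]
30 [0.49, 0.54]
45 [0.81, 0.69]
60 [1.16, 0.76]
75 [1.52, 0.73]
90 [1.86, 0.61]
105 [2.15, 0.41]
120 [2.39, 0.13]
135 [2.54, -0.19]
150 [2.61, -0.54]
165 [2.58, -0.9]
180 [2.46, -1.24]
```

move_arm:
  commands:
    - [[0.21,0.3,0,0,0,0],[0.49,0.54,0,0,0,0],[0.81,0.69,0,0,0,0],[1.16,0.76,0,0,0,0],[1.52,0.73,0,0,0,0],[1.86,0.61,0,0,0,0],[2.15,0.41,0,0,0,0],[2.39,0.13,0,0,0,0],[2.54,-0.19,0,0,0,0],[2.61,-0.54,0,0,0,0],[2.58,-0.9,0,0,0,0],[2.45,-1.25,0,0,0,0]]

```text
time: 46.75
position: [0.5735, -0.3595, 0.3475]
tool_rot: [0.999, -0.035, 0.001, 0.001]
ft_force: [-4.7, -4.3, 5.9]
grip_width: 0.0219
grip_force: 20.0
```

move_arm:
  commands:
    - [[-0.2,-0.3,0,0,0,0],[-0.47,-0.53,0,0,0,0],[-0.79,-0.69,0,0,0,0],[-1.15,-0.75,0,0,0,0],[-1.5,-0.72,0,0,0,0],[-1.84,-0.6,0,0,0,0],[-2.14,-0.4,0,0,0,0],[-2.37,-0.13,0,0,0,0],[-2.53,0.2,0,0,0,0],[-2.59,0.55,0,0,0,0],[-2.56,0.91,0,0,0,0],[-2.44,1.25,0,0,0,0]]

```text
time: 48.25
position: [0.472, -0.4018, 0.3474]
tool_rot: [0.999, -0.035, -0.0, -0.002]
ft_force: [-4.3, 1.8, 11.6]
grip_width: 0.0221
grip_force: 20.0
```

```bash
python3 - <<'E'
from h import *
circ(np.array([.523,-.382]),range(15,195,15),start=202.9)
E
```

```text
p [ 0.472  -0.4018  0.3474] F [-4.3  1.8 11.6] angle -158.82 radius 0.0547 w 0.0221
15 [0.21, 0.34]
30 [0.49, 0.57]
45 [0.81, 0.73]
60 [1.16, 0.79]
75 [1.52, 0.76]
90 [1.86, 0.64]
105 [2.16, 0.44]
120 [2.39, 0.17]
135 [2.54, -0.16]
150 [2.61, -0.51]
165 [2.58, -0.87]
180 [2.46, -1.2]
```

move_arm:
  commands:
    - [[0.21,0.3,0,0,0,0],[0.49,0.54,0,0,0,0],[0.81,0.69,0,0,0,0],[1.16,0.76,0,0,0,0],[1.52,0.73,0,0,0,0],[1.86,0.61,0,0,0,0],[2.15,0.41,0,0,0,0],[2.39,0.13,0,0,0,0],[2.54,-0.19,0,0,0,0],[2.61,-0.54,0,0,0,0],[2.58,-0.9,0,0,0,0],[2.45,-1.25,0,0,0,0]]

```text
time: 49.75
position: [0.5737, -0.3596, 0.3474]
tool_rot: [0.999, -0.035, 0.001, 0.001]
ft_force: [-5.1, -5.5, 7.4]
grip_width: 0.022
grip_force: 20.0
```

move_arm:
  commands:
    - [[-0.2,-0.3,-0.02,0,0,0],[-0.47,-0.53,-0.02,0,0,0],[-0.79,-0.69,-0.02,0,0,0],[-1.15,-0.75,-0.02,0,0,0],[-1.5,-0.72,-0.02,0,0,0],[-1.5,-0.72,-0.02,0,0,0]]

```text
time: 50.5
position: [0.5158, -0.3284, 0.3475]
tool_rot: [0.999, -0.035, 0.002, 0.002]
ft_force: [-0.8, -7.2, 1.9]
grip_width: 0.0221
grip_force: 20.0
```

```bash
python3 - <<'E'
from h import *
circ(np.array([.523,-.382]),range(5,65,5),start=97.9)
E
```

```text
p [ 0.5158 -0.3284  0.3475] F [-0.8 -7.2  1.9] angle 97.66 radius 0.0541 w 0.0221
5 [-0.13, 0.01]
10 [-0.24, 0.05]
15 [-0.35, 0.1]
20 [-0.45, 0.16]
25 [-0.55, 0.23]
30 [-0.64, 0.3]
35 [-0.73, 0.39]
40 [-0.81, 0.48]
45 [-0.88, 0.58]
50 [-0.94, 0.68]
55 [-0.99, 0.79]
60 [-1.03, 0.9]
```

move_arm:
  commands:
    - [[-0.13,0.01,0,0,0,0],[-0.24,0.05,0,0,0,0],[-0.35,0.1,0,0,0,0],[-0.45,0.16,0,0,0,0],[-0.55,0.23,0,0,0,0],[-0.64,0.3,0,0,0,0],[-0.64,0.3,0,0,0,0]]

```text
time: 51.38
position: [0.4933, -0.3329, 0.3473]
tool_rot: [0.999, -0.037, 0.007, -0.005]
ft_force: [14.8, 10.7, 3.6]
grip_width: 0.022
grip_force: 19.8
```

```bash
python3 - <<'E'
from h import *
circ(np.array([.523,-.382]),range(4,32,4),start=127.9)
E
```

```text
p [ 0.4933 -0.3329  0.3473] F [14.8 10.7  3.6] angle 121.17 radius 0.0574 w 0.022
4 [-0.16, 0.22]
8 [-0.22, 0.29]
12 [-0.28, 0.36]
16 [-0.34, 0.44]
20 [-0.39, 0.53]
24 [-0.43, 0.61]
28 [-0.46, 0.7]
```

move_arm:
  commands:
    - [[-0.04,0.04,0,0,0,0],[-0.07,0.07,0,0,0,0],[-0.07,0.07,0,0,0,0],[-0.07,0.07,0,0,0,0]]

```text
time: 51.88
position: [0.4864, -0.3397, 0.3464]
tool_rot: [0.999, -0.036, 0.001, -0.001]
ft_force: [-1.7, 0.4, -0.8]
grip_width: 0.0006
grip_force: 1.0
```

```bash
python3 - <<'E'
from h import *
c,W=cap('top'); im=c['pixels'];cv2.imwrite('pics/c3.png',cv2.resize(im[160:240,380:480],None,fx=6,fy=6,interpolation=cv2.INTER_CUBIC))
circ(np.array([.523,-.382]),[-7.5*k for k in range(1,14)],start=121.)
E
```

```text
p [ 0.4865 -0.3399  0.3466] F [-1.4  1.1 -1.1] angle 130.93 radius 0.0557 w 0.0005
-7.5 [0.35, -0.23]
-15.0 [0.51, -0.31]
-22.5 [0.68, -0.36]
-30.0 [0.86, -0.39]
-37.5 [1.04, -0.39]
-45.0 [1.22, -0.37]
-52.5 [1.4, -0.33]
-60.0 [1.56, -0.26]
-67.5 [1.72, -0.18]
-75.0 [1.87, -0.07]
-82.5 [2.0, 0.05]
-90.0 [2.11, 0.19]
-97.5 [2.2, 0.35]
```

View pics/c3.png

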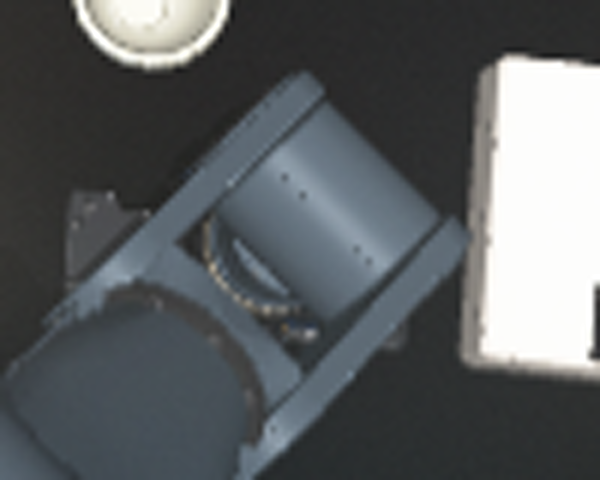

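The arm hides the wheel. The pads slid off the handle at the stop, so I lift, look and re-grasp.

move_arm:
  commands:
    - [[0,0,-0.7,0,0,0],[0,0,-1.5,0,0,0],[0,0,-2.5,0,0,0],[-0.7,-0.7,-2.9,0,0,0],[-1.5,-2,-2.9,0,0,0],[-1.5,-3.5,-2.9,0,0,0],[-1.5,-5,-2.9,0,0,0],[-1.5,-5,-2.9,0,0,0]]
  claw: -0.2

```text
time: 52.92
position: [0.4405, -0.133, 0.4637]
tool_rot: [0.999, -0.033, 0.003, -0.001]
ft_force: [-1.0, -0.5, 0.2]
grip_width: 0.0518
grip_force: 0.0
```

```bash
python3 - <<'E'
from h import *
c,W=caps(); im=c['pixels'];cv2.imwrite('pics/c4.png',cv2.resize(im[160:240,380:480],None,fx=6,fy=6,interpolation=cv2.INTER_CUBIC))
hs=cv2.cvtColor(im,cv2.COLOR_BGR2HSV).astype(int); m=((hs[...,0]<8)|(hs[...,0]>172))&(hs[...,1]>120)
P=W[m&(W[...,2]>.198)&(W[...,2]<.212)&(W[...,1]<-.25)];print(len(P),P.mean(0),(P.max(0)+P.min(0))/2)
x=((P.max(0)+P.min(0))/2+P.mean(0))/2; a=np.degrees(np.arctan2(x[1]+.382,x[0]-.523)); print('ang',a,np.hypot(x[1]+.382,x[0]-.523))
plan((x[0],x[1],.29,-4.1),(x[0],x[1],.178,-4.1))
E
```

```text
red 69 [ 0.675  -0.0381  0.1801] [ 0.6753 -0.0384  0.1806] [0.03  0.029 0.015]
red 44 [ 0.5068 -0.3263  0.1948] [ 0.5086 -0.3278  0.1865] [0.019 0.021 0.045]
yel 75 [ 0.5883 -0.0326  0.1803] [ 0.5889 -0.0324  0.1774] [0.032 0.029 0.023]
blu 55 [0.6823 0.0478 0.181 ] [0.6829 0.0484 0.1807] [0.027 0.03  0.016]
27 [ 0.50950558 -0.32738501  0.20451649] [ 0.50969432 -0.32785356  0.20396545]
ang 103.84258106549815 0.05600735085485293
t 52.98 p [ 0.4411 -0.1349  0.4638] F [-0.  -0.5  0.5] w 0.0519 gf 0.0 q [-0.54  0.23  1.75  0.    1.16  1.1 ]
[2.03, 4.69, 0.26, 0.0, -0.006, 0.004] dist mm 205
[2.02, 4.69, 3.06, 0.0, -0.006, 0.004] dist mm 238
```

View pics/c4.png

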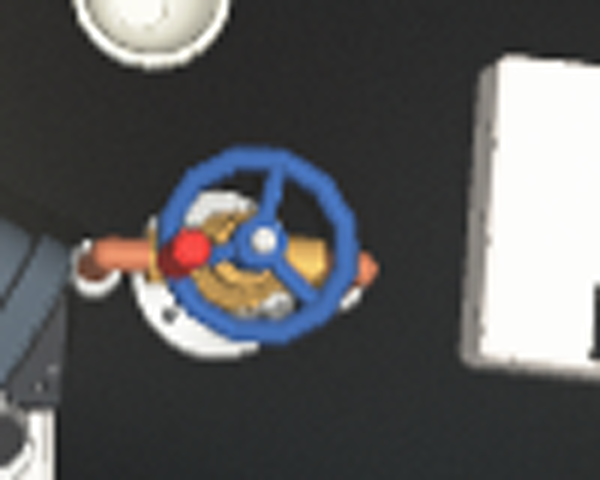

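The handle stands at about 104°, squeezed back when the pads slid off. I'll re-grasp with the fingers closing along the tangent and feel the stop firmly.

```bash
python3 - <<'E'
from h import *
plan((.5096,-.3276,.29,-64),(.5096,-.3276,.178,-64))
E
```

```text
t 52.98 p [ 0.4411 -0.1349  0.4638] F [-0.  -0.5  0.5] w 0.0519 gf 0.0 q [-0.54  0.23  1.75  0.    1.16  1.1 ]
[2.03, 4.69, 0.26, -0.003, -0.006, 1.049] dist mm 205
[2.02, 4.69, 3.06, -0.003, -0.006, 1.049] dist mm 238
```

move_arm:
  commands:
    - [[0.2,0.5,0,0,0,0.18],[0.6,1.4,0,0,0,0.36],[1.1,2.5,0,0,0,0.54],[1.6,3.6,0,0,0,0.72],[1.95,4.5,0,0,0,0.9],[2.01,4.69,0.1,0,0,1.049],[2.01,4.69,0.3,0,0,1.049],[2.01,4.69,0.9,0,-0.003,1.049],[2.01,4.69,1.3,0,-0.003,1.049],[2.01,4.69,1.3,0,-0.003,1.049]]

```text
time: 54.22
position: [0.5075, -0.3289, 0.4099]
tool_rot: [0.847, -0.531, -0.002, -0.002]
ft_force: [-1.0, -0.1, 0.0]
grip_width: 0.0522
grip_force: 0.0
```

```bash
python3 - <<'E'
from h import *
plan((.5096,-.3276,.178,-64))
E
```

```text
t 54.23 p [ 0.5075 -0.3289  0.4099] F [-1.  -0.1  0. ] w 0.0522 gf 0.0 q [-0.76  0.49  1.48  0.    1.17  1.93]
[0.0, -0.06, 1.7, -0.001, 0.004, -0.002] dist mm 68
```

move_arm:
  commands:
    - [[0,-0.05,0.5,0,0,0],[0,-0.05,1,0,0,0],[0,-0.05,1.4,0,0,0],[0,-0.05,1.68,0,0,0],[0,-0.05,1.68,0,0,0]]

```text
time: 54.85
position: [0.5097, -0.3281, 0.3437]
tool_rot: [0.847, -0.531, -0.0, -0.001]
ft_force: [-0.4, 0.3, -0.2]
grip_width: 0.052
grip_force: 0.0
```

move_arm:
  commands:
    - [[0,0,0,0,0,0],[0,0,0,0,0,0],[0,0,0,0,0,0],[0,0,0,0,0,0],[0,0,0,0,0,0]]
  claw: 1
  squeeze: 40

```text
time: 55.48
position: [0.5097, -0.3284, 0.3447]
tool_rot: [0.847, -0.531, 0.0, -0.001]
ft_force: [-0.7, -0.4, 1.4]
grip_width: 0.0219
grip_force: 39.9
```

```bash
python3 - <<'E'
from h import *
circ(np.array([.523,-.382]),[2,5,8,11,14,17,20,23,26,29,32,35])
E
```

```text
p [ 0.5097 -0.3284  0.3447] F [-0.7 -0.4  1.4] angle 103.92 radius 0.0553 w 0.0219
2 [-0.0, 0.05]
5 [-0.01, 0.12]
8 [-0.02, 0.19]
11 [-0.02, 0.26]
14 [-0.02, 0.34]
17 [-0.02, 0.41]
20 [-0.01, 0.48]
23 [0.0, 0.55]
26 [0.02, 0.62]
29 [0.04, 0.69]
32 [0.06, 0.76]
35 [0.09, 0.82]
```

move_arm:
  commands:
    - [[0,0.05,0,0,0,0],[-0.01,0.12,0,0,0,0],[-0.02,0.19,0,0,0,0],[-0.02,0.26,0,0,0,0],[-0.02,0.34,0,0,0,0],[-0.02,0.34,0,0,0,0]]

```text
time: 56.22
position: [0.5015, -0.331, 0.3447]
tool_rot: [0.846, -0.532, 0.005, -0.007]
ft_force: [19.6, 11.5, -0.9]
grip_width: 0.0224
grip_force: 39.8
```

move_arm:
  commands:
    - [[0,0.07,0,0,0,0],[0.01,0.14,0,0,0,0],[0.01,0.14,0,0,0,0],[0.01,0.14,0,0,0,0]]

```text
time: 56.72
position: [0.4996, -0.3318, 0.3448]
tool_rot: [0.846, -0.533, 0.008, -0.011]
ft_force: [30.6, 18.7, -5.1]
grip_width: 0.0216
grip_force: 39.7
```

```bash
python3 - <<'E'
from h import *
circ(np.array([.523,-.382]),[])
E
```

```text
p [ 0.4996 -0.3318  0.3448] F [30.6 18.7 -5.1] angle 114.97 radius 0.0554 w 0.0216
```

```bash
cat >> h.py <<'E'
def gp(c=np.array([.523,-.382])):
    o=get_obs(); r=R.from_quat(o['tool_rot']); g=o['position']+r.apply([0,0,.164]); d=g[:2]-c
    print('grasp',g.round(4),'ang',np.degrees(np.arctan2(d[1],d[0])).round(2),'r',np.hypot(*d).round(4),'F',np.round(o['ft_force'],1),'w',o['grip_width'])
E
python3 - <<'E'
from h import *
gp()
for p,q in (([0.5015,-0.331,0.3447],[0.846,-0.532,0.005,-0.007]),([.5097,-.3284,.3447],[.847,-.531,0,-.001])):
    g=np.array(p)+R.from_quat(q).apply([0,0,.164]);d=g[:2]-[.523,-.382];print(np.degrees(np.arctan2(d[1],d[0])),np.hypot(*d))
circ(np.array([.523,-.382]),[0]+[-7.5*k for k in range(1,13)],start=109)
E
```

```text
grasp [ 0.5038 -0.3303  0.1808] ang 110.39 r 0.0552 F [30.6 18.7 -5.1] w 0.02159452875269137
109.93742315692111 0.05539103459398967
103.69165218637016 0.05545378694630756
p [ 0.4996 -0.3318  0.3448] F [30.6 18.7 -5.1] angle 114.97 radius 0.0554 w 0.0216
0 [0.02, -0.14]
-7.5 [0.05, -0.32]
-15.0 [0.11, -0.49]
-22.5 [0.18, -0.65]
-30.0 [0.28, -0.8]
-37.5 [0.4, -0.94]
-45.0 [0.53, -1.06]
-52.5 [0.68, -1.16]
-60.0 [0.84, -1.25]
-67.5 [1.01, -1.31]
-75.0 [1.18, -1.34]
-82.5 [1.36, -1.36]
-90.0 [1.54, -1.35]
```

The stop is firm at 110.2°: the force rose from 22 to 36 N with no movement. Backing off 90° takes it to 20.2°.

```bash
python3 - <<'E'
import numpy as np
c=np.array([.523,-.382]);w=np.radians(-64)
tx=np.array([np.cos(w),np.sin(w)]);ty=np.array([np.sin(w),-np.cos(w)])
p=np.array([.5097,-.3284])+.04*(-.01*tx+.48*ty);print(p,np.degrees(np.arctan2(*(p-c)[::-1])))
for a in (114,106,98,90,81,72,63,54,45,36,28,20.2):
    d=(c+.0552*np.array([np.cos(np.radians(a)),np.sin(np.radians(a))])-p)/.04;print(a,(d@tx).round(2),(d@ty).round(2))
E
```

```text
[ 0.49226781 -0.33645721] 124.01140637366768
114 -0.02 -0.24
106 0.0 -0.43
98 0.05 -0.62
90 0.12 -0.8
81 0.23 -0.98
72 0.37 -1.15
63 0.53 -1.29
54 0.71 -1.41
45 0.91 -1.5
36 1.12 -1.55
28 1.31 -1.57
20.2 1.5 -1.56
```

move_arm:
  commands:
    - [[-0.02,-0.24,0,0,0,0],[0,-0.43,0,0,0,0],[0.05,-0.62,0,0,0,0],[0.12,-0.8,0,0,0,0],[0.23,-0.98,0,0,0,0],[0.37,-1.15,0,0,0,0],[0.53,-1.29,0,0,0,0],[0.71,-1.41,0,0,0,0],[0.91,-1.5,0,0,0,0],[1.12,-1.55,0,0,0,0],[1.31,-1.57,0,0,0,0],[1.5,-1.56,0,0,0,0]]

```text
time: 58.22
position: [0.574, -0.3635, 0.3447]
tool_rot: [0.847, -0.532, -0.001, -0.001]
ft_force: [-1.7, 1.3, 5.3]
grip_width: 0.0221
grip_force: 39.9
```

```bash
python3 - <<'E'
from h import *
gp()
E
```

```text
grasp [ 0.574  -0.363   0.1807] ang 20.39 r 0.0544 F [-1.7  1.3  5.3] w 0.02212301818274219
```

Exactly a quarter turn back. Release, lift, retreat and inspect.

move_arm:
  commands:
    - [[0,0,0,0,0,0],[0,0,0,0,0,0],[0,0,0,0,0,0],[0,0,-0.8,0,0,0],[0,0,-1.8,0,0,0],[0,0,-2.9,0,0,0],[-0.2,0.8,-2.9,0,0,0],[-0.4,2,-2.9,0,0,0],[-0.6,3.3,-2.9,0,0,0],[-0.6,4.2,-2.9,0,0,0],[-0.6,4.2,-2.9,0,0,0]]
  claw: -0.2

```text
time: 59.6
position: [0.4108, -0.4156, 0.4601]
tool_rot: [0.846, -0.533, -0.0, -0.001]
ft_force: [0.5, 0.4, 0.4]
grip_width: 0.0521
grip_force: 0.0
```

```bash
python3 - <<'E'
from h import *
c,W=caps(); im=c['pixels'];cv2.imwrite('pics/c5.png',cv2.resize(im[120:270,205:455],None,fx=3.2,fy=3.2,interpolation=cv2.INTER_CUBIC))
s,_=cap('side'); cv2.imwrite('pics/s5.png',s['pixels'])
hs=cv2.cvtColor(im,cv2.COLOR_BGR2HSV).astype(int); m=((hs[...,0]<8)|(hs[...,0]>172))&(hs[...,1]>120)
P=W[m&(W[...,2]>.198)&(W[...,2]<.212)&(W[...,1]<-.25)];x=((P.max(0)+P.min(0))/2+P.mean(0))/2
print('crank',x,np.degrees(np.arctan2(x[1]+.382,x[0]-.523)))
print('pad',[tuple(W[v,313].round(3).tolist()) for v in(214,220,226)])
E
```

```text
red 68 [ 0.6749 -0.0383  0.1812] [ 0.6746 -0.0384  0.1802] [0.031 0.029 0.018]
red 49 [ 0.573  -0.3622  0.1946] [ 0.5745 -0.3635  0.1844] [0.021 0.02  0.049]
yel 75 [ 0.5882 -0.0326  0.1812] [ 0.589  -0.0324  0.1808] [0.033 0.029 0.017]
blu 55 [0.6821 0.0477 0.1816] [0.6823 0.0484 0.1817] [0.027 0.029 0.017]
crank [ 0.57447872 -0.36372332  0.20306469] 19.54657355642087
pad [(0.471, 0.018, 0.091), (0.449, 0.018, 0.09), (0.426, 0.017, 0.099)]
```

View pics/c5.png

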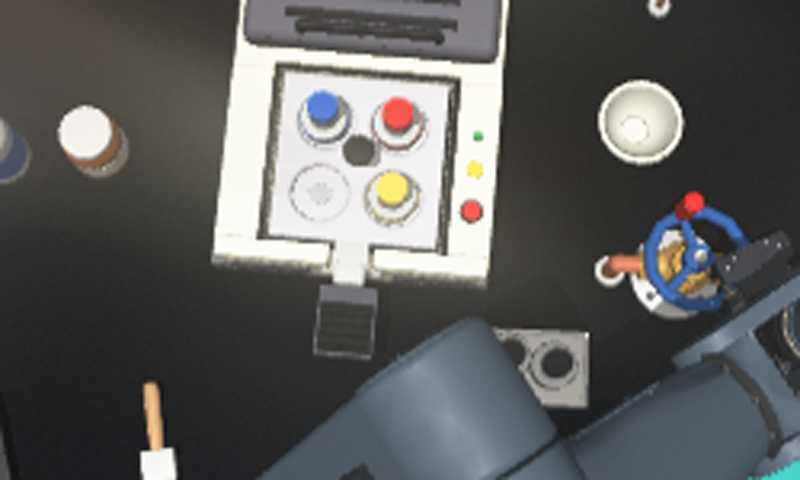

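View pics/s5.png

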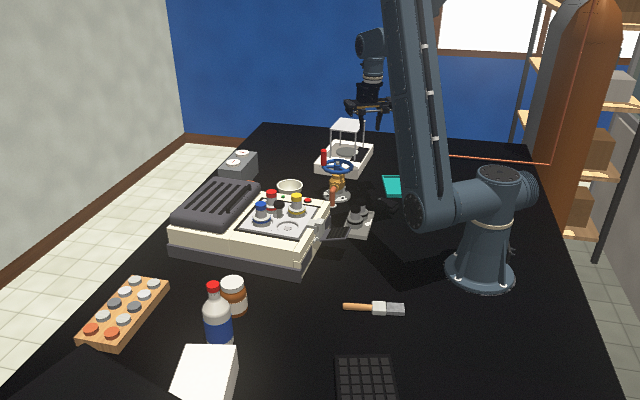

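The tray is latched with three seated holders (322,115; 397,118; 392,193), the black ones stand in the white tray, and the crank is at 20°. The arm is clear of everything.

```bash
python3 -c "
from rig import *
print(hand_in())"
```

```text
the job is handed in; nothing more can be done
None
```

The job is done and handed in at about 60 s of the 210 s: pedal pressed to its stop, both black-capped holders in the white out-tray, three coloured holders in nests, tray latched down, and the valve opened to its stop and backed off a quarter turn (the grip slipped off the crank once at the stop, so I re-grasped and felt the stop again, at about 14.1 rad rather than 14.5 if it started shut).

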